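Probe a warming pot through the guide

TASK

Slide the steel pot across the warming plate, without lifting or tipping it, from its marked ring onto the ring under the guide hole. Then take the long square-handled probe out of the rack and lower it upright through the guide hole into the pot, touching neither the guide nor the pot, and finish while still holding it there: centred in the hole, still, its tip well down inside the pot but clear of the pot's floor. Leave everything else where it is.

Things in the scene. Friction and masses are not known exactly. Their poses are not given: they have to be found in the camera images.
- warmer: Flat grey warming plate, fixed, 150 (x) by 340 (y) by 30 mm high, rubber feet. Origin: centre of its underside. Two ring marks (112 mm outside diameter) on its top at x = 0, y = +80 and -80 mm in its frame; the pot stands on one, the guide hole is above the other (either way round). Knobs on the front (-x) face stick out 10 mm.
- pot: Empty open round steel pot, loose, about 0.4 kg: 90 mm outside diameter, 65 mm high, wall 3 mm, floor 5 mm thick. Origin: centre of its underside, z up. A straight black bar handle, 14 mm wide and 14 mm high, points along the pot's -x (roughly towards the robot), from 43 to 145 mm from the pot's axis, its centre line 48 mm above the pot's underside. Stands on the warming plate's top, 30 mm above the table.
- guide: Fixed stand with the guide hole. Origin: on the table level, straight below the hole. A 50 by 50 mm aluminium head, 15 mm thick (underside 130 mm, top 145 mm above the table), has a vertical through hole of 24 mm diameter. An arm 24 mm wide runs from the head along the guide's +x to a post 105 mm behind the hole (post top 148 mm above the table, foot 50 by 80 mm behind the warming plate).
- guide_hole (a point): Centre of the guide hole's mouth, on the head's top face (145 mm above the table); z up along the bore, which is 15 mm long.
- rack: Fixed wooden rack block 120 (x) by 50 (y) by 60 mm high, at the left or right of the warming plate. Origin: centre of its underside. Two blind upright holes 14 mm wide, 50 mm deep, at x = -30 and +30 mm in its frame; one holds the probe, the other the gauge.
- probe: Loose probe, about 0.12 kg, standing upright in a rack hole with its tip on the hole's floor, 10 mm above the table: round steel stem 12 mm in diameter, 120 mm long, and on top a black square handle 22 by 22 mm, 45 mm high (from 120 to 165 mm above the tip). Origin: the tip (lower end), z up along the stem, x and y square to the handle's flat faces.
- gauge: Bystander: short pin gauge standing in the other rack hole, stem 12 mm, with a round black ball (26 mm) on top, 93 mm long in all; its origin is its lower end.
- parts_tray: Bystander: fixed grey tray 120 by 70 by 30 mm with small hardware, on the side opposite the rack. Origin: centre of underside.
- carton_a: Bystander: loose brown carton 90 by 60 by 40 mm. Origin: centre of underside.
- carton_b: Bystander: loose white carton 50 by 80 by 30 mm, near the robot. Origin: centre of underside.
- screwdriver: Bystander: loose screwdriver 170 mm long lying near the robot, about 26 mm high; its origin is under its middle.
- flange: Bystander: loose aluminium flange, 80 mm in diameter, 35 mm high. Origin: centre of underside.
- jar: Bystander: loose clear jar, 50 mm in diameter, 70 mm high, behind the warming plate. Origin: centre of underside.
Not all that is in view belongs to the job. Several things have the shape of the pot; the one meant has the colours described above.

How it is judged:
By the outcome, as a careful person would: the job done as asked, in the order asked, and still so for the second after the job is handed in, while the arm keeps its last pose, push and grip.
It also fails if it takes over 72 s, if anything falls off the work surface, if the arm or the gripper's body presses on something with over 40 N, if the wrist force passes 120 N, or if a joint passes its speed limit or range.

ROBOT

A 6-joint arm with a two-finger parallel gripper is mounted at the origin on the work surface. World frame = base frame: x ahead of the robot, y to its left, z up, the work surface at z = 0. Lengths are in m, angles in rad, forces in N, time in s.
With the tool pointing down it reaches from about 0.35 to 0.975 m from the base axis. Payload 4.9 kg.
Tool frame: the origin (TCP) lies at the very end of the fingers, on their centre line; the grasp point (between the pads) lies 19 mm behind it (ctrl.grasp_offset is the distance from the TCP to the grasp point, in m); y points along the fingers, z is the direction in which the jaws open and shut, and the axes are right-handed (so a half turn about y gives the same grasp; the last joint's range is limited). The gripper opens to 85 mm and grips with 20 to 120 N. Pads are 22 mm wide; open, the fingers measure 114 mm over their backs; the gripper's body (76 mm by 85 mm) begins 54 mm behind the grasp point. The pads swing forward as they close: fully open they stand 13 mm farther back than shut.
Start: joints at [1.16, 0.053, 1.613, -0, 1.476, -0.119], TCP at [0.18, 0.599, 0.231] pointing down, gripper open.
Joint ranges: [-3.01, 3.01], [-1.01, 2.22], [0.06, 2.58], [-1.02, 4.17], [0.09, 2.62], [-3.14, 3.14]. Speed limits (rad/s): [2.57, 2.57, 3.14, 3.14, 3.14, 3.14].

INTERFACE

Orientations are given as a rotation vector (axis times angle).
In Python, from station import ctrl, eyes, finish_job, find_in, regions_of, pinpoint gives the robot as it stands.
- The arm moves only by the tool play_rows, never from a script. Its argument "moves" is a list of rows, each an object of numbers: "x", "y", "z": the shift along the world's x, y, z in cm; "turn": the turn about the world's z in degrees; "jaw": the finger opening in cm, from 0 to 8.54. A call has 1 to 8 rows; each row shifts and turns the commanded pose from where the row before left it; what a row does not reach is not made up. A row lasts 1/12 s, in which the tool goes at most 41.7 mm and 7.16 degrees, less where a joint would pass 70% of its speed; a pose out of reach is approached as far as the arm can. A call is refused whole if a number of a shift passes 4.17 or a number of a turn 7.16, either way. A call with a gripper value outside its range is refused whole. The fingers move at their own pace and stop on an object; "squeeze" is the grip in N (left out, the last holds). Time passes only in rows, so rows that do not move let the fingers close. It gives the time, the measured TCP pose, the force and the opening at its end, in the units of the state.
- ctrl.get_obs(): the state, without advancing time (a new reading comes with each control period).
- eyes.get_image(name): name is "scene" or "side" or "wrist"; returns a dict with "img" (400x640x3 uint8, red, green, blue), "camera_matrix" (3x3 intrinsics, pixels), "D" ([k1, k2, p1, p2, k3] as OpenCV has them; the pictures are not rectified), "cam_to_world" (4x4, takes a point from camera to world coordinates). Camera axes: x right, y up, looking along -z (the intrinsics and any distortion apply to the point x, -y, -z); pixel columns grow to the right and rows downward; lengths in m; the calibration is good to about 2 mm. A picture is of the moment at which its call begins. There is no depth.
- finish_job(): hands the job in, once; it reports no verdict.
Trained networks look in the newest picture that a camera, given by its name, has taken for a name from the list of things; names that differ only in an ending like _2 or _b are one class to them, and where a whole thing is asked for, a point or a joint stands for the part that bears it (a point fixed in the world has none). Each returns a list of dicts, best first, with "score" (0 to 1); they miss things now and then, are a little off and sometimes report something else, mostly with a low value. They report only what shows in the picture. A call takes as long as a camera call. They do not tell look-alikes from the thing itself.
- find_in(camera, query): "point" ([column, row] in pixels, amid what is visible of it).
- regions_of(camera, query): "pixels" (400x640 bool, what is visible of it) and "point" ([column, row] in pixels, amid what is visible of it).
- pinpoint(camera, query): "point" ([column, row] in pixels: a listed point, or the origin of a listed thing).
The state is a dict: "t": time; "q": joint angles; "dq": joint speeds; "effort": joint torques, N m; "tool_pos": TCP position; "tool_rot": TCP orientation; "contact_force": force on the tool from outside, world axes, zero at the start; "wrist_torque": the same for the moment, N m; "opening": finger opening in m.
Only numpy, scipy, OpenCV 4.12 (cv2) and the standard library are available. Lean on these libraries where they do the work, as an engineer would, in place of code of your own. Each camera call takes 0.05 s, during which the arm holds its last target.

## Working session

There is one attempt and no reset: what is moved stays moved. The work goes in short steps, Python scripts to look and compute and a tool call to move; the robot and the scene stay as the last step left them, time stands still between calls to the robot, and variables do not carry over. Pictures are saved under pics/ and viewed, and the job is handed in when it is done.

Besides the shell and the picture viewer there is one more tool, called after "Emit:" as name([rows], argument=value, ...), one row to a line, values as JSON. play_rows: Moves the arm, as the interface text tells. Its arguments: {"type":"object","properties":{"moves":{"type":"array"},"squeeze":{"type":"number"}},"required":["moves"]}

```bash
ls; mkdir -p pics; cat > h.py <<'E'
import numpy as np,cv2
from station import ctrl,eyes,finish_job,find_in,regions_of,pinpoint
def ray(c,p):
    u=cv2.undistortPoints(np.array([[p]],float),np.array(c["camera_matrix"]),np.array(c["D"]))[0,0]
    T=np.array(c["cam_to_world"]);d=T[:3,:3]@np.array([u[0],-u[1],-1]);return T[:3,3],d
def onz(c,p,z):
    o,d=ray(c,p);return o+d*(z-o[2])/d[2]
def proj(c,P):
    T=np.array(c["cam_to_world"]);q=(np.atleast_2d(P)-T[:3,3])@T[:3,:3]
    q=q*[1,-1,-1]
    return cv2.projectPoints(q,np.zeros(3),np.zeros(3),np.array(c["camera_matrix"]),np.array(c["D"]))[0][:,0]
def tri(cps):
    A=np.zeros((3,3));b=np.zeros(3)
    for c,p in cps:
        o,d=ray(c,p);d=d/np.linalg.norm(d);M=np.eye(3)-np.outer(d,d);A+=M;b+=M@o
    return np.linalg.solve(A,b)
def save(n,c):cv2.imwrite(f"pics/{n}.png",np.array(c["img"])[:,:,::-1])
E
python3 - <<'E'
from h import *
for n in("scene","side","wrist"):
    c=eyes.get_image(n);save(n+"0",c)
    for q in("warmer","pot","guide","guide_hole","rack","probe","gauge"):
        try:print(n,q,[(np.round(r["point"],1).tolist(),round(r["score"],2)) for r in pinpoint(n,q)][:4])
        except Exception as e:print(n,q,e)
print(ctrl.get_obs())
E
```

```text
pics
scene warmer [([257.1, 164.6], 0.54)]
scene pot [([333.2, 153.1], 0.89), ([327.4, 263.9], 0.63), ([455.9, 264.1], 0.59)]
scene guide []
scene guide_hole [([298.5, 183.3], 0.77)]
scene rack [([402.2, 327.9], 0.6), ([343.8, 186.5], 0.51), ([415.5, 319.5], 0.4), ([298.8, 186.8], 0.33)]
scene probe [([415.9, 321.7], 0.92)]
scene gauge [([393.5, 331.1], 0.55), ([301.7, 185.8], 0.37)]
side warmer [([330.5, 225.7], 0.98)]
side pot [([203.9, 228.9], 0.72), ([312.0, 204.1], 0.56)]
side guide []
side guide_hole [([349.3, 198.9], 0.63), ([257.4, 254.3], 0.17)]
side rack [([260.6, 187.9], 0.8)]
side probe []
side gauge []
wrist warmer []
wrist pot [([126.7, 305.2], 0.63)]
wrist guide []
wrist guide_hole []
wrist rack []
wrist probe []
wrist gauge []
{'t': 1.2, 'q': array([ 1.15995979e+00,  5.27024232e-02,  1.61286491e+00, -1.08420842e-05,
        1.47600349e+00, -1.19024844e-01]), 'dq': array([-4.77847708e-05,  9.59929934e-04,  2.33411864e-03,  5.69630184e-04,
       -1.32313719e-04, -1.93208297e-03]), 'effort': array([-1.34266738e-03, -3.93686235e+01, -3.70463455e+01, -2.71755216e-04,
        3.26156796e-04, -1.78837126e-06]), 'tool_pos': array([0.17982022, 0.59856776, 0.23132306]), 'tool_rot': array([-1.55861569,  0.22902734, -0.22905276]), 'contact_force': array([ 0.3163803 ,  1.21286103, -0.71731324]), 'wrist_torque': array([ 0.02453333,  0.01758496, -0.0482136 ]), 'opening': 0.08549658089908188}
```

View pics/scene0.png

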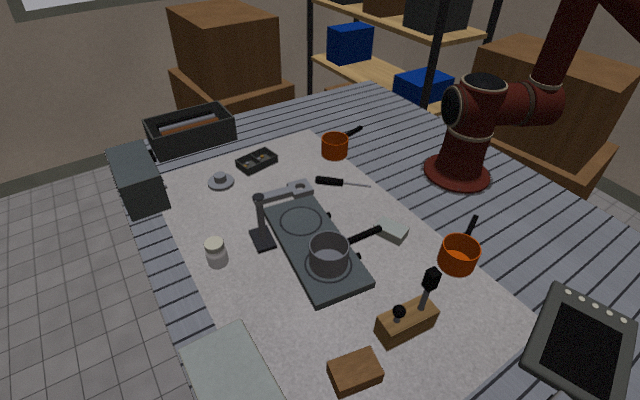

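View pics/side0.png

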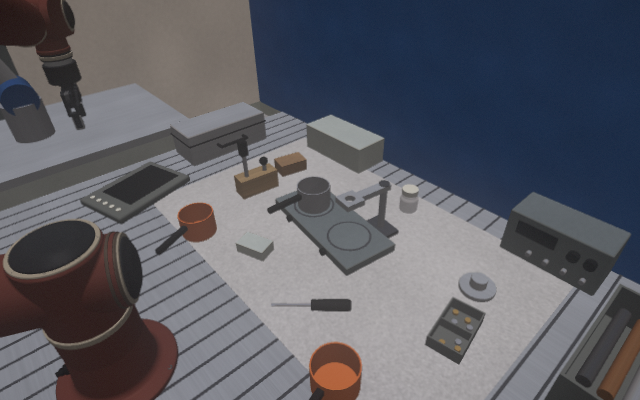

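View pics/wrist0.png

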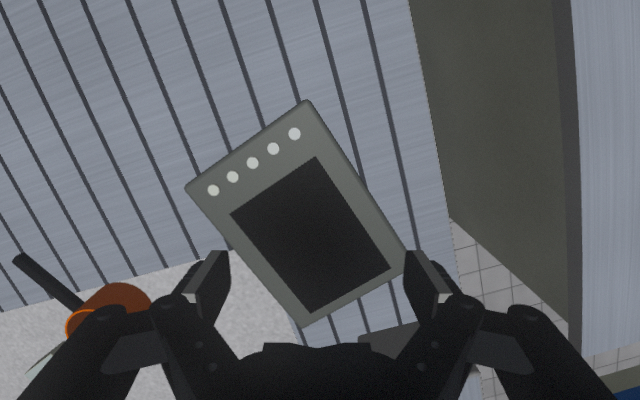

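```bash
python3 - <<'E'
import cv2
a=cv2.imread('pics/scene0.png');b=cv2.imread('pics/side0.png')
g=lambda i:cv2.convertScaleAbs(i,alpha=1.5,beta=20)
cv2.imwrite('pics/sc1.png',g(cv2.resize(a[170:360,240:450],None,fx=3.6,fy=3.1578,interpolation=cv2.INTER_CUBIC)) if 0 else g(cv2.resize(a[170:360,240:450],(630,570),interpolation=cv2.INTER_CUBIC)))
cv2.imwrite('pics/si1.png',g(cv2.resize(b[130:280,220:420],(800,600),interpolation=cv2.INTER_CUBIC)))
E
```

```text
(no output)
```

View pics/sc1.png

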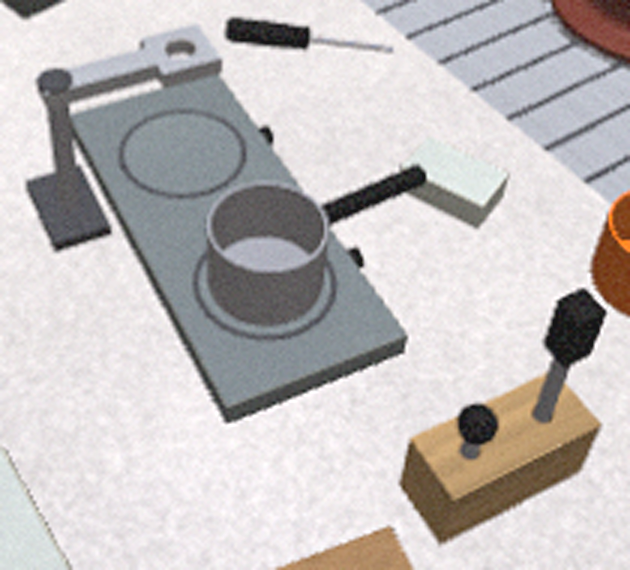

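View pics/si1.png

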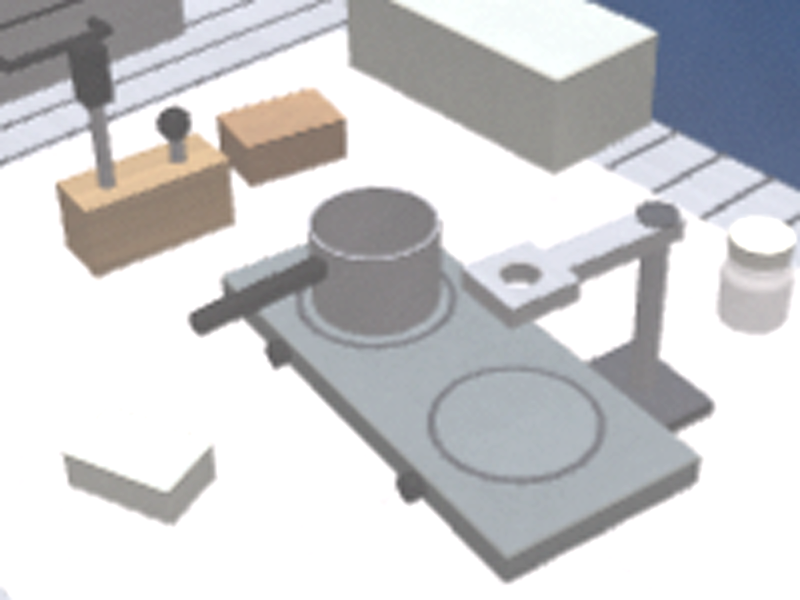

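```bash
python3 - <<'E'
from h import *
C=eyes.get_image("scene");S=eyes.get_image("side")
f=lambda p:(240+p[0]/3-.33,170+p[1]/3-.33); g=lambda p:(220+p[0]/4-.375,130+p[1]/4-.375)
def show(n,z,a=None,b=None):
    o=[n]
    if a is not None:o.append(np.round(onz(C,f(a),z)*1000,1))
    if b is not None:o.append(np.round(onz(S,g(b),z)*1000,1))
    if a is not None and b is not None:o.append(np.round(tri([(C,f(a)),(S,g(b))])*1000,1))
    print(*o)
show("wNL",.03,(405,343),(225,280));show("wFL",.03,(227,408));show("wFR",.03,(72,118),(700,458));show("wNR",.03,None,(505,555))
show("ring",.03,(182.5,153),(517,424.5));show("hole",.145,(181,49),(520,272))
show("rim",.095,(267,223),(374.5,225));show("htip",.078,(418,176),(200,320))
show("ptop",.175,(581,298),(90,45));show("pstem",.06,(543,416),(107,184))
show("gaugeball",.09,(478,424),(174,124))
show("rackNL",.06,(600,428),(60,184));show("rackc",.06,(452,500),(100,210));show("rk",.06,(413,441),(232,168))
for n,c in(("scene",C),("side",S)):print(n,np.array(c["cam_to_world"])[:3,3])
E
```

```text
wNL [524.7 216.3  30. ] [516.8 201.3  30. ] [521.6 211.6  22.4]
wFL [665.6 192.7  30. ]
wFR [ 619.6 -136.6   30. ] [ 618.6 -146.6   30. ] [ 619.5 -143.    26.1]
wNR [ 474.1 -124.4   30. ]
ring [558.8 -44.8  30. ] [558.7 -49.1  30. ] [558.8 -47.2  28.5]
hole [558.7 -44.4 145. ] [560.3 -46.1 145. ] [559.3 -45.5 144.9]
rim [579.2 111.1  95. ] [577.9 107.2  95. ] [578.9 109.4  93.4]
htip [439.5 120.5  78. ] [442.3 120.3  78. ] [441.1 120.4  78.7]
ptop [498.3 322.5 175. ] [503.7 322.4 175. ] [501.5 322.3 176.5]
pstem [502.5 328.4  60. ] [502.1 324.3  60. ] [502.6 327.4  58.6]
gaugeball [560.9 320.7  90. ] [561.7 318.1  90. ] [561.5 320.   89.4]
rackNL [477.  356.1  60. ] [476.4 348.3  60. ] [477.3 354.3  57.5]
rackc [594.6 341.4  60. ] [479.  297.9  60. ] [538.8 340.9   8.4]
rk [588.1 295.5  60. ] [583.3 278.7  60. ] [587.4 290.8  53.1]
scene [0.90720704 0.55174442 0.68537678]
side [ 0.01095858 -0.57667991  0.68914885]
```

```bash
python3 - <<'E'
from h import *
from scipy.spatial.transform import Rotation as R
o=ctrl.get_obs();M=R.from_rotvec(o["tool_rot"]).as_matrix();print(np.round(M,3))
z=M[:,2];a=np.degrees(np.arctan2(z[1],z[0]));print("jaw axis yaw",a, "turn to 85.5:",(85.5-a+90)%180-90)
C=eyes.get_image("scene")
h=regions_of("scene","probe")[0];print(h["score"],h["pixels"].sum())
E
```

```text
[[ 0.958 -0.     0.288]
 [-0.288 -0.     0.958]
 [ 0.    -1.    -0.   ]]
jaw axis yaw 73.28328392027305 turn to 85.5: 12.21671607972695
0.63 533
```

Emit:
play_rows([
  {"x": 1.9, "y": -3, "turn": 2},
  {"x": 1.9, "y": -3, "turn": 2},
  {"x": 1.9, "y": -3, "turn": 2},
  {"x": 1.9, "y": -3, "turn": 2},
  {"x": 1.9, "y": -3, "turn": 2},
  {"x": 1.9, "y": -3, "turn": 2},
  {"x": 1.9, "y": -3},
  {"x": 1.9, "y": -3},
])

```text
invalid input
```

Emit:
play_rows([
  {"x": 1.8, "y": -3},
  {"x": 1.8, "y": -3},
  {"x": 1.8, "y": -3},
  {"x": 1.8, "y": -3, "z": -1},
  {"x": 1.8, "y": -3, "z": -2},
  {"x": 1.8, "y": -3, "z": -2},
  {"x": 1.8, "y": -3, "z": -2},
  {"x": 1.8, "y": -3, "z": -1},
])

```text
invalid input
```

Emit:
play_rows([
  {},
  {},
])

```text
invalid input
```

```bash
python3 - <<'E'
from h import *
o=ctrl.get_obs();print(o["t"],o["tool_pos"],o["tool_rot"])
W=eyes.get_image("wrist");save("w1",W);save("s1",eyes.get_image("side"));save("c1",eyes.get_image("scene"))
print(np.round(proj(W,[[.579,.1094,.095],[.44,.1204,.078],[.48,.117,.078]]),1))
print([(r["point"],r["score"]) for r in pinpoint("wrist","pot")])
E
```

```text
1.4 [0.17977667 0.59857219 0.23131465] [-1.55861917  0.22906761 -0.22899858]
[[ 99.1 497.4]
 [ 63.5 430.1]
 [ 76.1 447.5]]
[([125.0, 306.4], 0.8)]
```

View pics/w1.png

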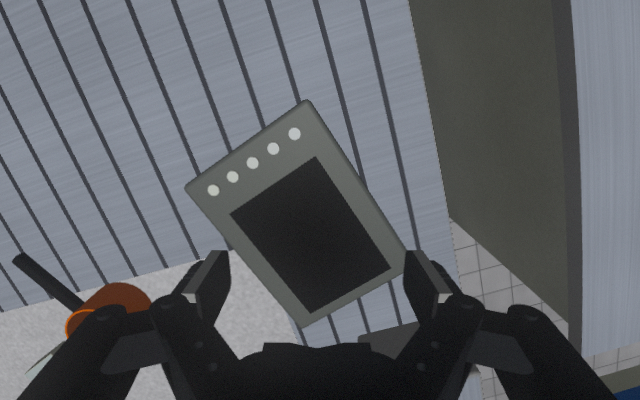

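Emit:
play_rows([
  {"x": 1.9, "y": -3, "z": 0, "turn": 2, "jaw": 8.5},
  {"x": 1.9, "y": -3, "z": 0, "turn": 2, "jaw": 8.5},
])

```text
t: 1.77
tool_pos: [0.2175, 0.5385, 0.231]
tool_rot: [-1.564, 0.171, -0.171]
contact_force: [0.5, -0.5, -0.4]
opening: 0.0849
```

Emit:
play_rows([
  {"x": 1.9, "y": -3, "z": 0, "turn": 2, "jaw": 8.5},
  {"x": 1.9, "y": -3, "z": 0, "turn": 2, "jaw": 8.5},
  {"x": 1.9, "y": -3, "z": 0, "turn": 2, "jaw": 8.5},
  {"x": 1.9, "y": -3, "z": 0, "turn": 2, "jaw": 8.5},
  {"x": 1.9, "y": -3, "z": 0, "turn": 0, "jaw": 8.5},
  {"x": 1.9, "y": -3, "z": 0, "turn": 0, "jaw": 8.5},
  {"x": 1.9, "y": -3, "z": 0, "turn": 0, "jaw": 8.5},
  {"x": 1.9, "y": -3, "z": 0, "turn": 0, "jaw": 8.5},
])

```text
t: 2.43
tool_pos: [0.3704, 0.2971, 0.2316]
tool_rot: [-1.569, 0.064, -0.065]
contact_force: [-0.1, 0.9, -0.7]
opening: 0.0849
```

Emit:
play_rows([
  {"x": 1.8, "y": -3, "z": -1, "turn": 0, "jaw": 8.5},
  {"x": 1.8, "y": -3, "z": -1, "turn": 0, "jaw": 8.5},
  {"x": 1.8, "y": -3, "z": -1, "turn": 0, "jaw": 8.5},
  {"x": 1.8, "y": -3, "z": -1, "turn": 0, "jaw": 8.5},
  {"x": 1.8, "y": -3, "z": -2, "turn": 0, "jaw": 8.5},
  {"x": 1.8, "y": -3, "z": -2, "turn": 0, "jaw": 8.5},
  {"x": 0, "y": 0, "z": 0, "turn": 0, "jaw": 8.5},
  {"x": 0, "y": 0, "z": 0, "turn": 0, "jaw": 8.5},
])

```text
t: 3.1
tool_pos: [0.4774, 0.1171, 0.1498]
tool_rot: [-1.57, 0.07, -0.065]
contact_force: [0.5, 0.2, -0.2]
opening: 0.0849
```

```bash
python3 - <<'E'
from h import *
o=ctrl.get_obs();print(o["t"],o["tool_pos"],o["tool_rot"])
W=eyes.get_image("wrist");save("w2",W)
print(np.round(proj(W,[[.579,.1094,.095],[.44,.1204,.078],[.48,.117,.078]]),1))
print([(r["point"],r["score"]) for r in pinpoint("wrist","pot")])
E
```

```text
3.1 [0.47740886 0.1170927  0.14984725] [-1.569871    0.06988621 -0.06499274]
[[318.5 333. ]
 [317.4 159.7]
 [317.4 211.7]]
[([320.0, 289.5], 0.82)]
```

View pics/w2.png

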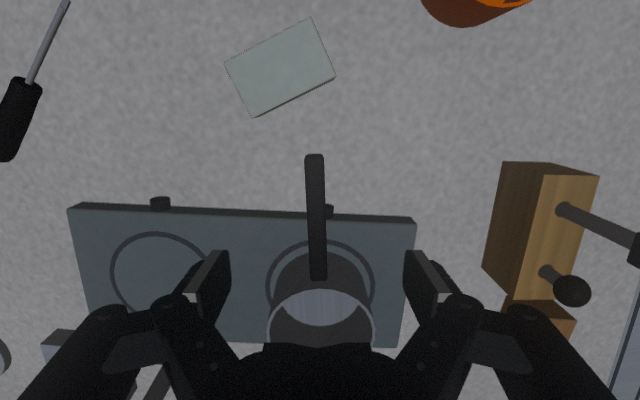

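```bash
python3 - <<'E'
from h import *
im=cv2.imread('pics/w2.png');W=eyes.get_image("wrist")
g=im.max(2).astype(int)
P=[]
for r in range(165,275,10):
    row=g[r,295:345];c=np.where(row<45)[0]
    p=(295+(c.min()+c.max())/2,r);P.append(onz(W,p,.085)[:2]);print(p,c.max()-c.min(),np.round(P[-1]*1000,1))
P=np.array(P);print(np.degrees(np.polyfit(P[:,0],P[:,1],1)[0]))
E
```

```text
(np.float64(314.0), 165) 18 [443.5 119.5]
(np.float64(314.5), 175) 17 [450.8 119.2]
(np.float64(314.5), 185) 17 [458.2 118.6]
(np.float64(315.0), 195) 18 [465.8 118.3]
(np.float64(319.0), 205) 24 [473.8 120.6]
(np.float64(319.0), 215) 48 [481.7 120. ]
(np.float64(316.5), 225) 17 [489.6 117.5]
(np.float64(316.5), 235) 17 [497.9 116.8]
(np.float64(316.5), 245) 17 [506.4 116.1]
(np.float64(319.0), 255) 32 [515.2 117.3]
(np.float64(318.0), 265) 46 [524.  115.8]
-2.6135157684768884
```

Emit:
play_rows([
  {"x": 0, "y": 0.1, "z": -2, "turn": 1.6, "jaw": 6},
  {"x": 0, "y": 0, "z": -2.5, "turn": 0, "jaw": 5},
  {"x": 0, "y": 0, "z": -2.5, "turn": 0, "jaw": 4},
  {"x": 0, "y": 0, "z": -2, "turn": 0, "jaw": 3},
  {"x": 0, "y": 0, "z": 0, "turn": 0, "jaw": 2.5},
  {"x": 0, "y": 0, "z": 0, "turn": 0, "jaw": 2},
  {"x": 0, "y": 0, "z": 0, "turn": 0, "jaw": 2},
], squeeze=25)

```text
t: 3.83
tool_pos: [0.4787, 0.1203, 0.0631]
tool_rot: [-1.57, 0.04, -0.044]
contact_force: [1.1, -0.6, -0.8]
opening: 0.0197
```

```bash
python3 - <<'E'
from h import *
W=eyes.get_image("wrist");save("w3",W);S=eyes.get_image("side");save("s3",S)
a=cv2.imread('pics/w3.png');b=cv2.imread('pics/s3.png')[140:265,230:430]
cv2.imwrite('pics/m3.png',np.vstack([a[100:,:],cv2.resize(b,(480,300))[:, :].repeat(1,1) if 0 else cv2.copyMakeBorder(cv2.resize(b,(480,300),interpolation=cv2.INTER_CUBIC),0,0,0,160,0)]))
E
```

```text
(no output)
```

View pics/m3.png

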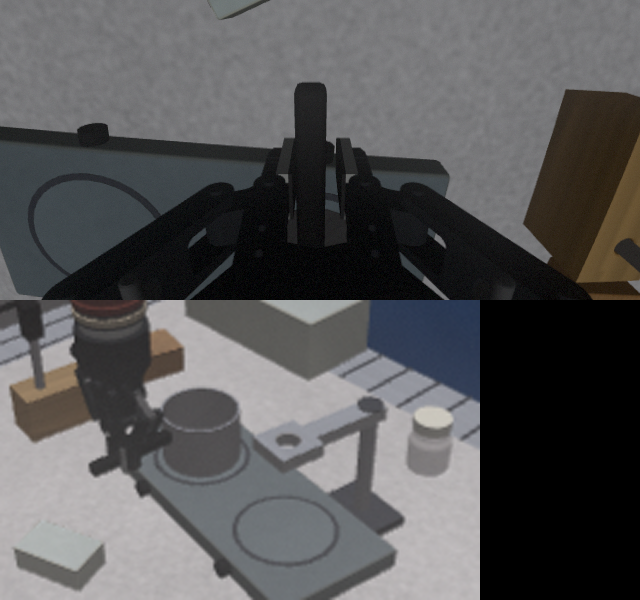

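Emit:
play_rows([
  {"x": 0, "y": -0.25, "z": -0.2, "turn": 0, "jaw": 2},
  {"x": 0, "y": 0, "z": 0, "turn": 0, "jaw": 2},
  {"x": 0, "y": 0, "z": 0, "turn": 0, "jaw": 2},
])

```text
t: 4.18
tool_pos: [0.4782, 0.117, 0.0599]
tool_rot: [-1.57, 0.042, -0.044]
contact_force: [0.9, 0.0, -0.8]
opening: 0.0202
```

```bash
python3 - <<'E'
from h import *
W=eyes.get_image("wrist");save("w4",W)
cv2.imwrite('pics/w4c.png',cv2.resize(cv2.convertScaleAbs(cv2.imread('pics/w4.png')[170:350,220:420],alpha=2.2,beta=10),(600,540)))
o=ctrl.get_obs();print(o["t"],o["tool_pos"],o["tool_rot"],o["contact_force"],o["opening"])
E
```

```text
4.2333 [0.47809619 0.11697525 0.0597702 ] [-1.5702347   0.04232609 -0.04359795] [ 0.31900828 -0.62775162  0.45819107] 0.020215351597081436
```

View pics/w4c.png

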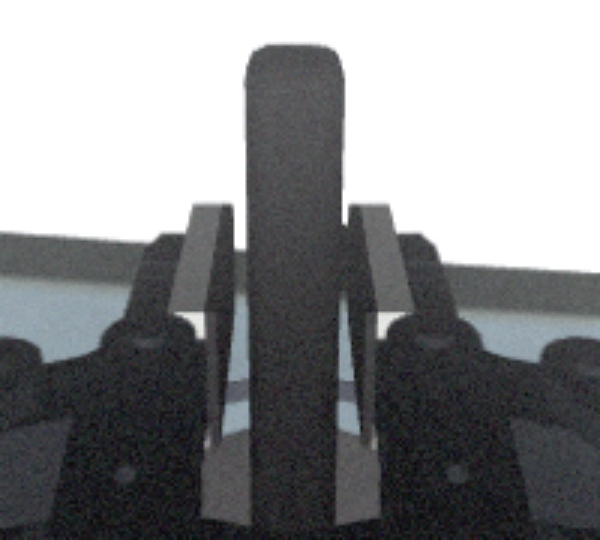

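Emit:
play_rows([
  {"x": 0, "y": 0, "z": 0, "turn": 0, "jaw": 1.6},
  {"x": 0, "y": 0, "z": 0, "turn": 0, "jaw": 1.2},
  {"x": 0, "y": 0, "z": 0, "turn": 0, "jaw": 1.0},
  {"x": 0, "y": 0, "z": 0, "turn": 0, "jaw": 1.0},
  {"x": 0, "y": 0, "z": 0, "turn": 0, "jaw": 1.0},
], squeeze=25)

```text
t: 4.65
tool_pos: [0.4779, 0.117, 0.0595]
tool_rot: [-1.57, 0.043, -0.043]
contact_force: [-0.8, -0.8, 2.7]
opening: 0.0135
```

```bash
python3 - <<'E'
from h import *
C=eyes.get_image("scene");S=eyes.get_image("side");save("c5",C);save("s5",S)
g=lambda i:cv2.convertScaleAbs(i,alpha=1.5,beta=20)
a=cv2.imread('pics/c5.png');b=cv2.imread('pics/s5.png')
cv2.imwrite('pics/m5.png',np.hstack([cv2.resize(g(a[190:290,260:360]),(400,400),interpolation=cv2.INTER_CUBIC),cv2.resize(g(b[160:260,280:380]),(400,400),interpolation=cv2.INTER_CUBIC)]))
o=ctrl.get_obs();print(o["t"],o["tool_pos"],o["tool_rot"],o["contact_force"],o["wrist_torque"],o["opening"])
E
```

```text
4.75 [0.47789762 0.11700929 0.05951763] [-1.57050758  0.04263273 -0.04282339] [-1.18475929 -1.22370967  2.95855716] [-0.11882169  0.18863607  0.07883088] 0.0136316681056515
```

View pics/m5.png

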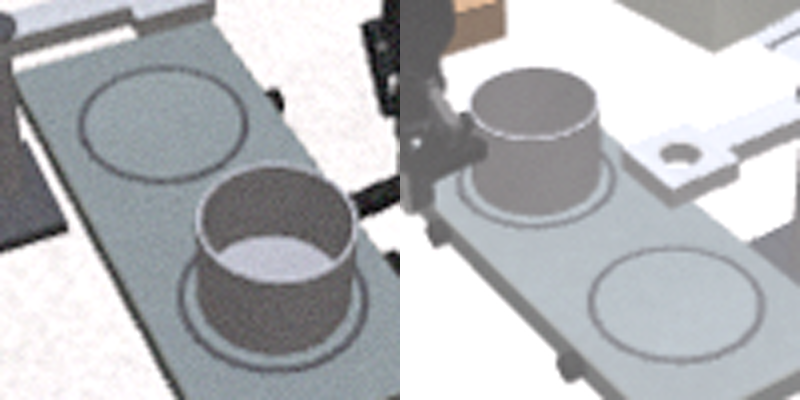

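Emit:
play_rows([
  {"x": 0, "y": 0, "z": 0.05, "turn": 0, "jaw": 1.0},
  {"x": 0, "y": 0, "z": 0, "turn": 0, "jaw": 1.0},
])

```text
t: 4.92
tool_pos: [0.4779, 0.1171, 0.0596]
tool_rot: [-1.57, 0.042, -0.043]
contact_force: [0.4, -0.6, -0.5]
opening: 0.0133
```

```bash
python3 - <<'E'
from h import *
o=ctrl.get_obs();print(o["t"],o["tool_pos"],o["contact_force"],o["wrist_torque"],o["opening"])
# model fit: pot rim + base circle and ring overlay
import numpy as np
t=np.linspace(0,2*np.pi,60)
def circ(x,y,z,r):return np.c_[x+r*np.cos(t),y+r*np.sin(t),0*t+z]
C=eyes.get_image("scene");S=eyes.get_image("side")
for n,c,box in(("c",C,(240,170)),("s",S,(260,130))):
    im=np.array(c["img"])[:,:,::-1].copy();im=cv2.convertScaleAbs(im,alpha=1.4,beta=10)
    x0,y0=box;cr=cv2.resize(im[y0:y0+140,x0:x0+140],(560,560),interpolation=cv2.INTER_CUBIC)
    for (cx,cy,z,r,col) in((.579,.111,.095,.045,(0,0,255)),(.579,.111,.03,.045,(0,0,255)),(.5825,.111,.03,.056,(0,255,0)),(.559,-.047,.03,.056,(0,255,0)),(.5593,-.0455,.145,.012,(255,0,0))):
        p=((proj(c,circ(cx,cy,z,r))-[x0,y0]+.5)*4*16-8).astype(int)
        cv2.polylines(cr,[p.reshape(-1,1,2)],True,col,1,cv2.LINE_AA,4)
    cv2.imwrite(f'pics/o6{n}.png',cr)
E
```

```text
4.9167 [0.47788584 0.11706203 0.05955825] [ 0.42811805 -0.59218681 -0.47509455] [-0.08780836 -0.2472195   0.0646332 ] 0.013324241887656435
```

View pics/o6c.png

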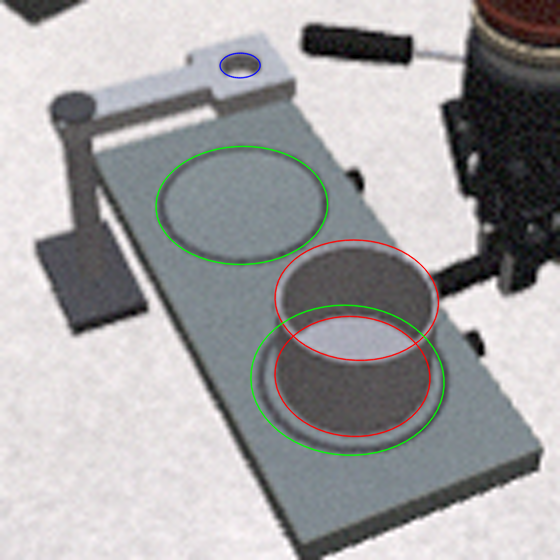

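View pics/o6s.png

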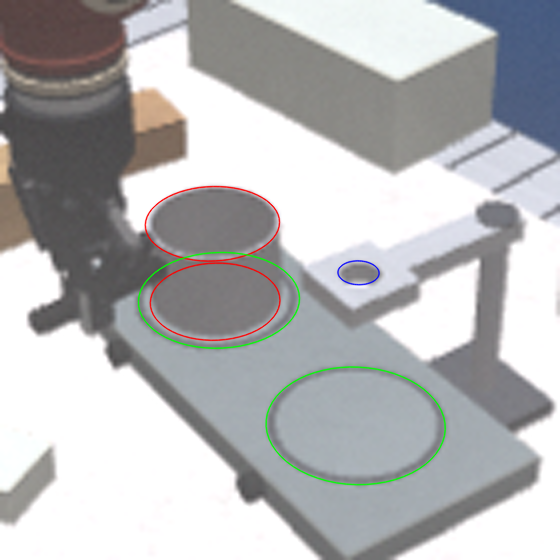

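Emit:
play_rows([
  {"x": -0.02, "y": -0.2, "z": 0, "turn": 0, "jaw": 1.0},
  {"x": -0.06, "y": -0.5, "z": 0, "turn": 0, "jaw": 1.0},
  {"x": -0.06, "y": -0.5, "z": 0, "turn": 0, "jaw": 1.0},
  {"x": -0.06, "y": -0.5, "z": 0, "turn": 0, "jaw": 1.0},
  {"x": -0.06, "y": -0.5, "z": 0, "turn": 0, "jaw": 1.0},
  {"x": -0.06, "y": -0.5, "z": 0, "turn": 0, "jaw": 1.0},
  {"x": -0.06, "y": -0.5, "z": 0, "turn": 0, "jaw": 1.0},
])

```text
t: 5.6
tool_pos: [0.4737, 0.0845, 0.0597]
tool_rot: [-1.57, 0.043, -0.043]
contact_force: [0.6, 1.6, -2.2]
opening: 0.013
```

Emit:
play_rows([
  {"x": -0.06, "y": -0.5, "z": -0.02, "turn": 0, "jaw": 1.0},
  {"x": -0.06, "y": -0.5, "z": 0, "turn": 0, "jaw": 1.0},
  {"x": -0.06, "y": -0.5, "z": 0, "turn": 0, "jaw": 1.0},
  {"x": -0.06, "y": -0.5, "z": 0, "turn": 0, "jaw": 1.0},
  {"x": -0.06, "y": -0.5, "z": 0, "turn": 0, "jaw": 1.0},
  {"x": -0.06, "y": -0.5, "z": 0, "turn": 0, "jaw": 1.0},
  {"x": -0.06, "y": -0.5, "z": 0, "turn": 0, "jaw": 1.0},
  {"x": -0.06, "y": -0.5, "z": 0, "turn": 0, "jaw": 1.0},
])

```text
t: 6.27
tool_pos: [0.4691, 0.0446, 0.0596]
tool_rot: [-1.57, 0.043, -0.043]
contact_force: [0.0, 2.7, -2.0]
opening: 0.0135
```

```bash
python3 - <<'E'
from h import *
S=eyes.get_image("side");save("s7",S)
cv2.imwrite('pics/s7c.png',cv2.resize(cv2.imread('pics/s7.png')[150:270,270:400],(650,600)))
o=ctrl.get_obs();print(o["t"],o["tool_pos"],o["contact_force"],o["wrist_torque"],o["opening"])
E
```

```text
6.3167 [0.46900674 0.04385154 0.05958234] [ 0.08382521 -0.12450078 -0.25722012] [0.17230893 0.06852828 0.21784976] 0.013390016815791148
```

View pics/s7c.png

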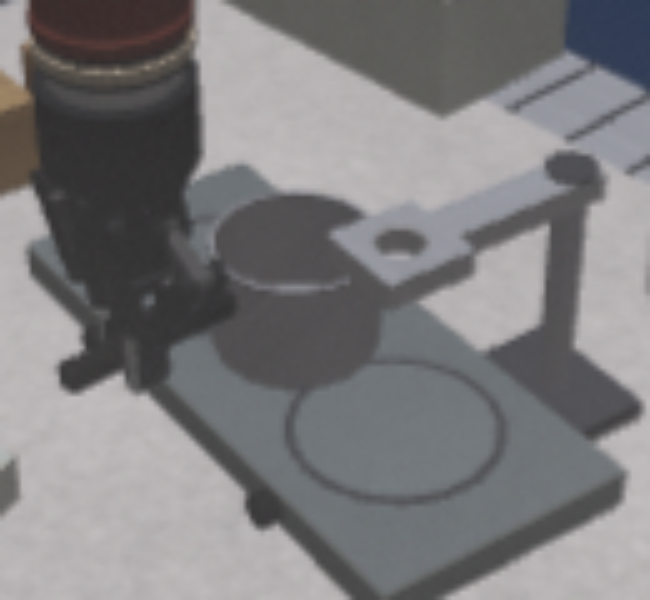

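Emit:
play_rows([
  {"x": -0.06, "y": -0.5, "z": 0, "turn": 0, "jaw": 1.0},
  {"x": -0.07, "y": -0.5, "z": 0, "turn": 0, "jaw": 1.0},
  {"x": -0.07, "y": -0.5, "z": 0, "turn": 0, "jaw": 1.0},
  {"x": -0.07, "y": -0.5, "z": 0, "turn": 0, "jaw": 1.0},
  {"x": -0.07, "y": -0.5, "z": 0, "turn": 0, "jaw": 1.0},
  {"x": -0.07, "y": -0.5, "z": 0, "turn": 0, "jaw": 1.0},
  {"x": -0.07, "y": -0.5, "z": 0, "turn": 0, "jaw": 1.0},
  {"x": -0.07, "y": -0.5, "z": 0, "turn": 0, "jaw": 1.0},
])

```text
t: 6.98
tool_pos: [0.4636, 0.0046, 0.0596]
tool_rot: [-1.57, 0.043, -0.043]
contact_force: [0.8, 3.1, -1.4]
opening: 0.0135
```

Emit:
play_rows([
  {"x": -0.07, "y": -0.5, "z": 0, "turn": 0, "jaw": 1.0},
  {"x": -0.07, "y": -0.5, "z": 0, "turn": 0, "jaw": 1.0},
  {"x": -0.07, "y": -0.5, "z": 0, "turn": 0, "jaw": 1.0},
  {"x": -0.07, "y": -0.5, "z": 0, "turn": 0, "jaw": 1.0},
  {"x": -0.07, "y": -0.5, "z": 0, "turn": 0, "jaw": 1.0},
  {"x": -0.07, "y": -0.5, "z": 0, "turn": 0, "jaw": 1.0},
  {"x": -0.07, "y": -0.5, "z": 0, "turn": 0, "jaw": 1.0},
  {"x": -0.07, "y": -0.4, "z": 0, "turn": 0, "jaw": 1.0},
])

```text
t: 7.65
tool_pos: [0.458, -0.0345, 0.0596]
tool_rot: [-1.571, 0.043, -0.043]
contact_force: [1.7, 2.9, -1.7]
opening: 0.0139
```

Emit:
play_rows([
  {"x": 0, "y": -0.3, "z": 0, "turn": 0, "jaw": 1.0},
  {"x": 0, "y": -0.1, "z": 0, "turn": 0, "jaw": 1.0},
  {"x": 0, "y": 0, "z": 0, "turn": 0, "jaw": 1.0},
  {"x": 0, "y": 0, "z": 0, "turn": 0, "jaw": 1.0},
])

```text
t: 7.98
tool_pos: [0.458, -0.0381, 0.0596]
tool_rot: [-1.571, 0.043, -0.043]
contact_force: [-0.5, 1.2, -0.9]
opening: 0.0136
```

```bash
cat > ov.py <<'E'
from h import *
t=np.linspace(0,2*np.pi,60)
def circ(x,y,z,r):return np.c_[x+r*np.cos(t),y+r*np.sin(t),0*t+z]
def overlay(name,c,box,circs,w=140,k=4):
    im=np.array(c["img"])[:,:,::-1].copy();im=cv2.convertScaleAbs(im,alpha=1.4,beta=10)
    x0,y0=box;cr=cv2.resize(im[y0:y0+w,x0:x0+w],(w*k,w*k),interpolation=cv2.INTER_CUBIC)
    for (cx,cy,z,r,col) in circs:
        p=((proj(c,circ(cx,cy,z,r))-[x0,y0]+.5)*k*16-8).astype(int)
        cv2.polylines(cr,[p.reshape(-1,1,2)],True,col,1,cv2.LINE_AA,4)
    cv2.imwrite(f'pics/{name}.png',cr)
E
python3 - <<'E'
from ov import *
o=ctrl.get_obs();print(o["t"],o["tool_pos"],o["contact_force"],o["opening"])
L=[(.559,-.0462,.095,.045,(0,0,255)),(.559,-.0462,.03,.045,(0,0,255)),(.559,-.047,.03,.056,(0,255,0)),(.5593,-.0455,.145,.012,(255,0,0))]
overlay("o8c",eyes.get_image("scene"),(255,160),L,100,6);overlay("o8s",eyes.get_image("side"),(300,160),L,100,6)
E
```

```text
7.9833 [ 0.458001   -0.03813173  0.0595857 ] [-0.46873946  1.1823967  -0.87515164] 0.013586956586364171
```

View pics/o8c.png

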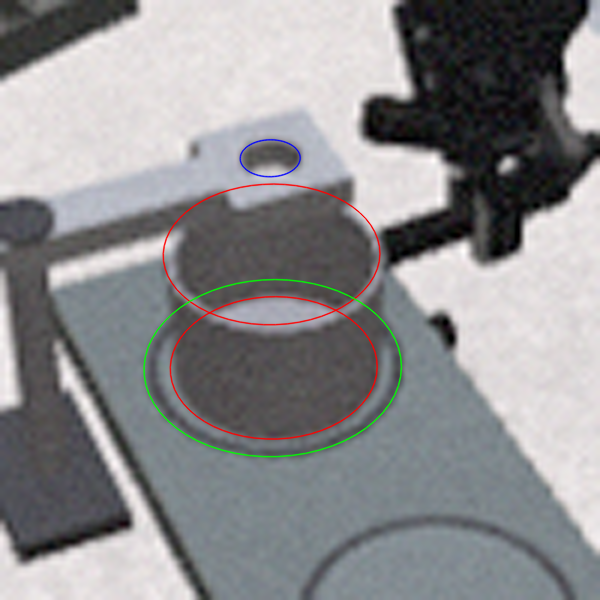

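View pics/o8s.png

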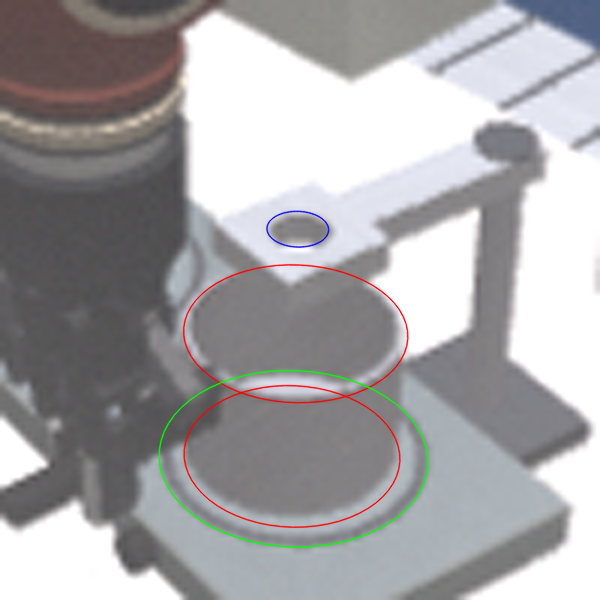

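```bash
python3 - <<'E'
from ov import *
overlay("o9c",eyes.get_image("scene"),(270,185),[],64,9);overlay("o9s",eyes.get_image("side"),(320,200),[],64,9)
a=cv2.imread('pics/o9c.png');b=cv2.imread('pics/o9s.png');cv2.imwrite('pics/o9.png',cv2.resize(np.hstack([a,b]),(800,400)))
E
```

```text
(no output)
```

View pics/o9c.png

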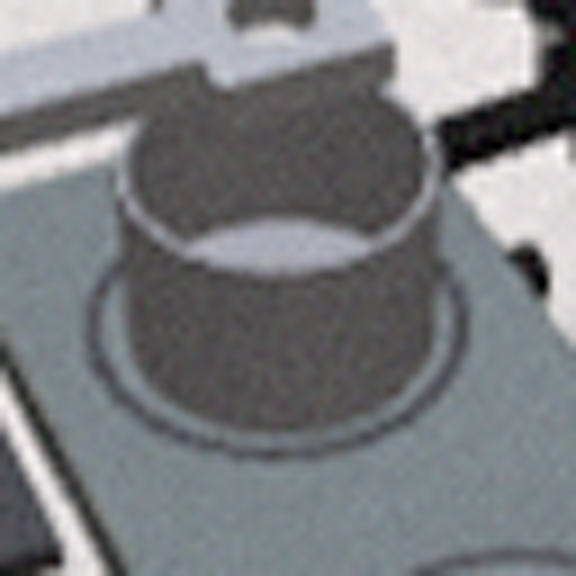

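View pics/o9s.png

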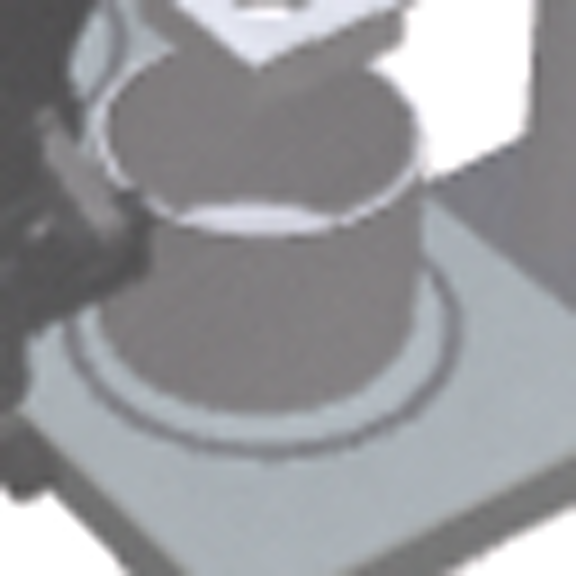

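```bash
python3 - <<'E'
from ov import *
from scipy.optimize import least_squares
C=eyes.get_image("scene");S=eyes.get_image("side")
f=lambda v,o:o+v/9-.44
def ex(c,x,y,z,r):
    p=proj(c,circ(x,y,z,r));return p[:,0].min(),p[:,0].max(),p[:,1].max()
def obs(l,r,b,o):return f(l,o[0]),f(r,o[0]),f(b,o[1])
co=(270,185);so=(320,200)
for nm,z,r,a,b in(("rim",.095,.045,obs(116,444,272,co),obs(90,426,235,so)),("base",.03,.045,obs(127,438,433,co),obs(98,416,411,so)),("ring",.03,.056,obs(88,468,461,co),obs(63,462,459,so))):
    fun=lambda v:np.r_[np.array(ex(C,v[0],v[1],v[2],r))-a,np.array(ex(S,v[0],v[1],v[2],r))-b]
    q=least_squares(fun,[.56,-.046,z]);print(nm,np.round(q.x*1000,1),np.round(q.fun,2))
    q=least_squares(lambda v:fun([v[0],v[1],z]),[.56,-.046]);print("  z fixed",np.round(q.x*1000,1),np.round(q.fun,2))
E
```

```text
rim [559.7 -42.4  94.9] [-0.23 -0.46 -0.13 -0.29 -0.38  0.1 ]
  z fixed [559.7 -42.4] [-0.23 -0.46 -0.16 -0.29 -0.38  0.07]
base [560.  -43.1  33.8] [-0.58 -0.48 -0.16 -0.81 -0.22  0.16]
  z fixed [560.2 -43.1] [-0.59 -0.57  0.93 -0.74 -0.24  1.27]
ring [558.9 -46.8  29.9] [-0.74 -0.07 -0.12 -0.6  -0.17  0.15]
  z fixed [558.8 -46.8] [-0.74 -0.06 -0.16 -0.6  -0.17  0.11]
```

Emit:
play_rows([
  {"x": -0.05, "y": -0.2, "z": 0, "turn": 0, "jaw": 1.0},
  {"x": -0.05, "y": -0.2, "z": 0, "turn": 0, "jaw": 1.0},
  {"x": 0, "y": 0, "z": 0, "turn": 0, "jaw": 1.0},
  {"x": 0, "y": 0, "z": 0, "turn": 0, "jaw": 1.0},
])

```text
t: 8.62
tool_pos: [0.4572, -0.0421, 0.0596]
tool_rot: [-1.57, 0.043, -0.043]
contact_force: [0.3, 1.7, -1.4]
opening: 0.0136
```

```bash
python3 - <<'E'
from ov import *
overlay("oac",eyes.get_image("scene"),(270,185),[],64,9);overlay("oas",eyes.get_image("side"),(320,200),[],64,9)
E
```

View pics/oac.png

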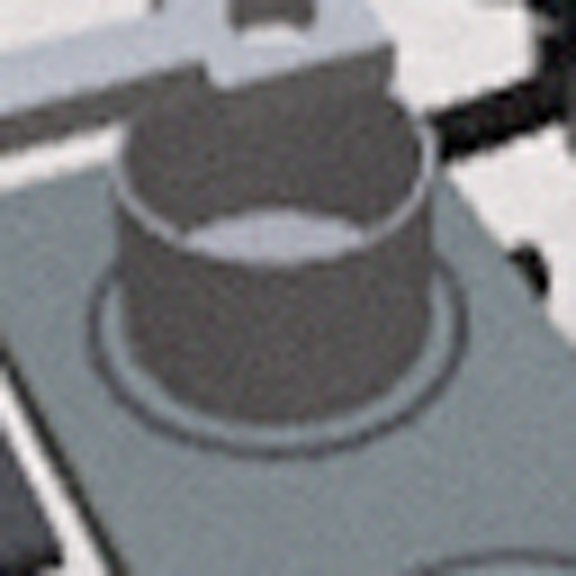

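View pics/oas.png

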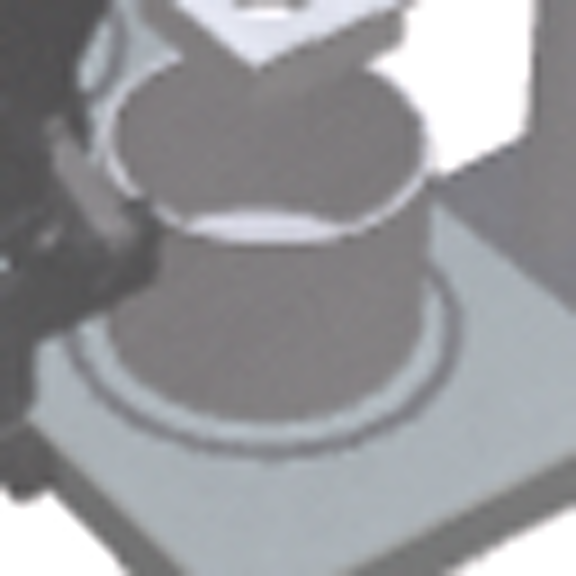

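Emit:
play_rows([
  {"x": 0, "y": 0, "z": -0.02, "turn": 0, "jaw": 1.0},
  {"x": 0, "y": 0, "z": 0, "turn": 0, "jaw": 2.0},
  {"x": 0, "y": 0, "z": 0, "turn": 0, "jaw": 3.0},
  {"x": 0, "y": 0, "z": 0, "turn": 0, "jaw": 3.5},
  {"x": 0, "y": 0, "z": 0, "turn": 0, "jaw": 3.5},
])

```text
t: 9.13
tool_pos: [0.4573, -0.0421, 0.0596]
tool_rot: [-1.571, 0.043, -0.043]
contact_force: [-0.7, -0.1, 0.6]
opening: 0.0349
```

```bash
python3 - <<'E'
from ov import *
W=eyes.get_image("wrist");save("w10",W)
print(ctrl.get_obs()["opening"])
E
```

```text
0.03479737243225171
```

View pics/w10.png

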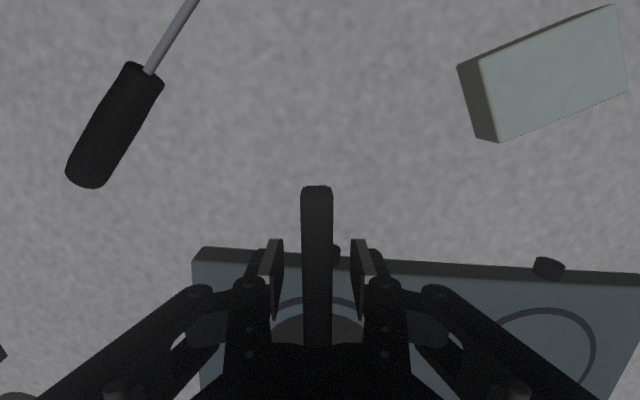

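Emit:
play_rows([
  {"x": 0, "y": 0, "z": 1, "turn": 0, "jaw": 3.5},
  {"x": 0, "y": 0, "z": 3, "turn": 0, "jaw": 5},
  {"x": 0, "y": 0, "z": 3.3, "turn": 0, "jaw": 6},
  {"x": 0, "y": 0, "z": 3.3, "turn": 0, "jaw": 6},
  {"x": 0, "y": 0, "z": 3.3, "turn": 0, "jaw": 6},
  {"x": 0, "y": 1, "z": 3.3, "turn": 0, "jaw": 6},
  {"x": 0.3, "y": 2, "z": 2.5, "turn": 0, "jaw": 6},
  {"x": 0.3, "y": 3, "z": 0, "turn": 0, "jaw": 6},
])

```text
t: 9.85
tool_pos: [0.4661, 0.0171, 0.2649]
tool_rot: [-1.572, 0.035, -0.056]
contact_force: [1.0, -0.3, 0.7]
opening: 0.0598
```

Emit:
play_rows([
  {"x": 0.3, "y": 3.5, "z": 0, "turn": 0, "jaw": 6},
  {"x": 0.3, "y": 3.5, "z": 0, "turn": 0, "jaw": 6},
  {"x": 0.3, "y": 3.5, "z": 0, "turn": 0, "jaw": 6},
  {"x": 0.3, "y": 3.5, "z": 0, "turn": 0, "jaw": 6},
  {"x": 0.3, "y": 3.5, "z": 0, "turn": 0, "jaw": 6},
  {"x": 0.3, "y": 3.5, "z": 0, "turn": 0, "jaw": 6},
  {"x": 0.5, "y": 3.5, "z": 0, "turn": 0, "jaw": 6},
  {"x": 0.6, "y": 3.5, "z": 0, "turn": 0, "jaw": 6},
])

```text
t: 10.52
tool_pos: [0.4918, 0.3, 0.2575]
tool_rot: [-1.57, 0.042, -0.043]
contact_force: [0.7, -0.1, 0.4]
opening: 0.0601
```

Emit:
play_rows([
  {"x": 0.9, "y": 2.5, "z": 0, "turn": 0, "jaw": 6},
  {"x": 0, "y": 0, "z": 0, "turn": 0, "jaw": 6},
  {"x": 0, "y": 0, "z": 0, "turn": 0, "jaw": 6},
])

```text
t: 10.77
tool_pos: [0.501, 0.324, 0.2567]
tool_rot: [-1.571, 0.041, -0.041]
contact_force: [-0.6, -0.6, -0.3]
opening: 0.0597
```

```bash
python3 - <<'E'
from ov import *
W=eyes.get_image("wrist");save("w11",W)
o=ctrl.get_obs();print(o["t"],o["tool_pos"],o["tool_rot"])
print(np.round(proj(W,[[.502,.3235,.175],[.502,.3265,.06],o["tool_pos"]]),1))
E
```

```text
10.8167 [0.50094809 0.32314155 0.25674941] [-1.57095202  0.04227653 -0.04213099]
[[316.6 205.2]
 [319.3 172.5]
 [315.6 253.6]]
```

View pics/w11.png

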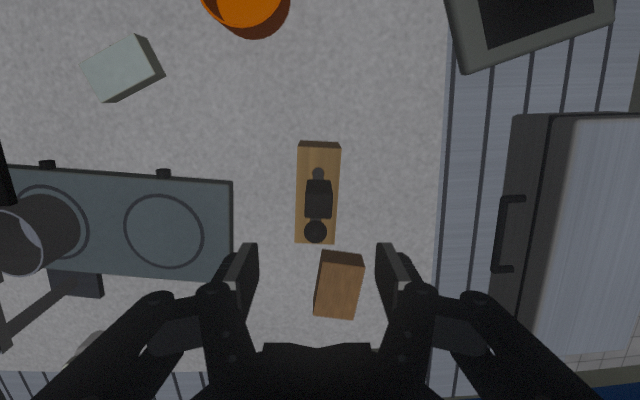

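```bash
python3 - <<'E'
from ov import *
W=eyes.get_image("wrist")
overlay("w12",W,(280,140),[],110,7)
E
```

```text
(no output)
```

View pics/w12.png

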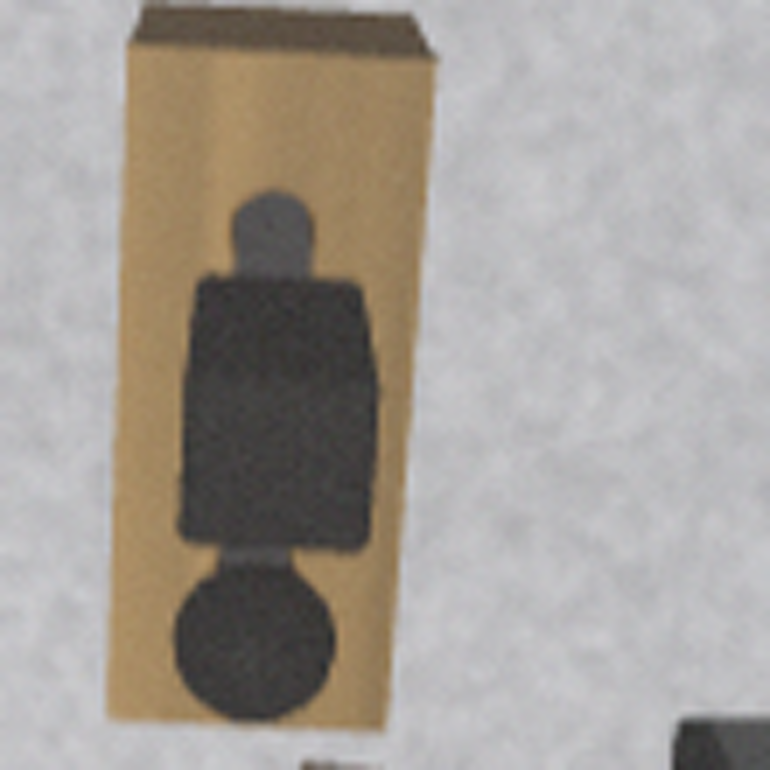

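```bash
python3 - <<'E'
from ov import *
from scipy.spatial.transform import Rotation as R
W=eyes.get_image("wrist");f=lambda p:(280+p[0]/7-.43,140+p[1]/7-.43)
q=np.array([onz(W,f(p),.175) for p in((188,375),(379,385),(370,550),(180,542))]);print(np.round(q*1000,1),np.round(q.mean(0)*1000,1))
d=q[1]-q[0]+q[2]-q[3];print("y-face yaw",np.degrees(np.arctan2(d[1],d[0])));d=q[0]-q[3]+q[1]-q[2];print(np.degrees(np.arctan2(d[1],d[0])))
print("stem",onz(W,f((273,232)),.06)*1000)
o=ctrl.get_obs();z=R.from_rotvec(o["tool_rot"]).as_matrix()[:,2];print("jaw yaw",np.degrees(np.arctan2(z[1],z[0])),o["tool_pos"])
q=np.array([onz(W,f(p),.06) for p in((130,43),(437,60),(386,730),(108,718))]);print("rack",np.round(q*1000,1),np.round(q.mean(0)*1000,1))
E
```

```text
[[491.6 314.6 175. ]
 [493.9 336.  175. ]
 [513.7 334.2 175. ]
 [511.6 312.4 175. ]] [502.7 324.3 175. ]
y-face yaw 84.01797373813602
174.2472061652569
stem [502.26186658 324.19781366  60.        ]
jaw yaw 86.8335200618016 [0.50100478 0.32226556 0.25681321]
rack [[469.8 302.8  60. ]
 [475.2 352.2  60. ]
 [594.3 339.6  60. ]
 [589.3 290.1  60. ]] [532.2 321.2  60. ]
```

Emit:
play_rows([
  {"x": 0.17, "y": 0.2, "z": 0, "turn": -2.8, "jaw": 5},
  {"x": 0, "y": 0, "z": -2.5, "turn": 0, "jaw": 5},
  {"x": 0, "y": 0, "z": -3, "turn": 0, "jaw": 5},
  {"x": 0, "y": 0, "z": -3, "turn": 0, "jaw": 5},
  {"x": 0, "y": 0, "z": -2.3, "turn": 0, "jaw": 4},
  {"x": 0, "y": 0, "z": -1.5, "turn": 0, "jaw": 3},
  {"x": 0, "y": 0, "z": 0, "turn": 0, "jaw": 3},
  {"x": 0, "y": 0, "z": 0, "turn": 0, "jaw": 3},
])

```text
t: 11.58
tool_pos: [0.5024, 0.3239, 0.133]
tool_rot: [-1.57, 0.083, -0.081]
contact_force: [1.4, -0.1, 0.0]
opening: 0.0296
```

```bash
python3 - <<'E'
from ov import *
W=eyes.get_image("wrist");save("w13",W)
cv2.imwrite('pics/w13c.png',cv2.resize(cv2.convertScaleAbs(cv2.imread('pics/w13.png')[150:350,210:430],alpha=2,beta=10),(660,600)))
o=ctrl.get_obs();print(o["t"],o["tool_pos"],o["tool_rot"],o["opening"])
E
```

```text
11.6333 [0.5033924  0.32453275 0.13467142] [-1.5686489   0.08096718 -0.08298782] 0.030227882460300472
```

View pics/w13c.png

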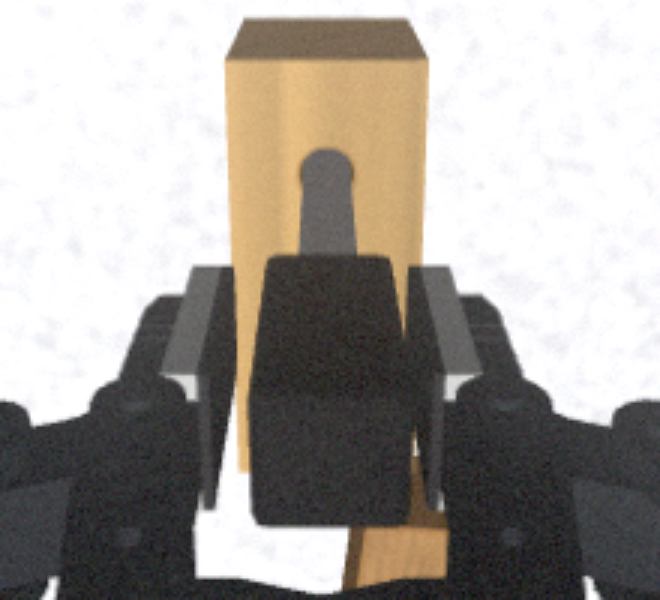

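Emit:
play_rows([
  {"x": 0, "y": 0.1, "z": 0, "turn": 0, "jaw": 2.6},
  {"x": 0, "y": 0, "z": 0, "turn": 0, "jaw": 2.2},
  {"x": 0, "y": 0, "z": 0, "turn": 0, "jaw": 1.6},
  {"x": 0, "y": 0, "z": 0, "turn": 0, "jaw": 1.6},
  {"x": 0, "y": 0, "z": 0, "turn": 0, "jaw": 1.6},
  {"x": 0, "y": 0, "z": 0, "turn": 0, "jaw": 1.6},
], squeeze=50)

```text
t: 12.13
tool_pos: [0.5041, 0.3264, 0.136]
tool_rot: [-1.568, 0.078, -0.084]
contact_force: [0.2, -1.3, 6.8]
opening: 0.021
```

```bash
python3 - <<'E'
from ov import *
o=ctrl.get_obs();print(o["t"],o["tool_pos"],o["tool_rot"],o["contact_force"],o["wrist_torque"],o["opening"])
W=eyes.get_image("wrist");save("w14",W)
cv2.imwrite('pics/w14c.png',cv2.resize(cv2.convertScaleAbs(cv2.imread('pics/w14.png')[150:350,210:430],alpha=2,beta=10),(660,600)))
E
```

```text
12.1333 [0.50412202 0.3263775  0.13598113] [-1.5683875   0.0782237  -0.08369417] [ 0.16612518 -1.33058103  6.84670611] [-0.47937819  0.05928471  0.00106651] 0.020962496480539966
```

View pics/w14c.png

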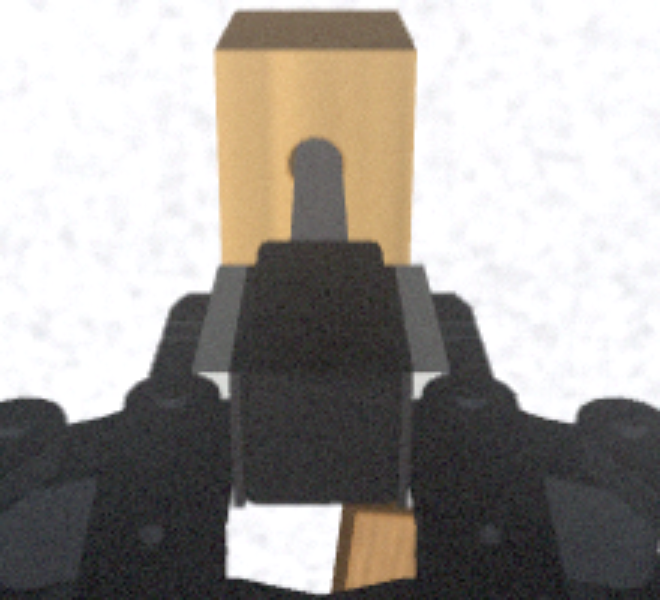

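Emit:
play_rows([
  {"x": -0.05, "y": -0.1, "z": 0.3, "turn": 0, "jaw": 1.6},
  {"x": 0, "y": 0, "z": 1, "turn": 0, "jaw": 1.6},
  {"x": 0, "y": 0, "z": 1.5, "turn": 0, "jaw": 1.6},
  {"x": 0, "y": 0, "z": 2, "turn": 0, "jaw": 1.6},
  {"x": 0, "y": 0, "z": 2.5, "turn": 0, "jaw": 1.6},
  {"x": 0, "y": 0, "z": 3, "turn": 0, "jaw": 1.6},
  {"x": 0, "y": 0, "z": 3, "turn": 0, "jaw": 1.6},
  {"x": 0, "y": 0, "z": 3, "turn": 0, "jaw": 1.6},
])

```text
t: 12.85
tool_pos: [0.5015, 0.3249, 0.2979]
tool_rot: [-1.57, 0.082, -0.08]
contact_force: [0.6, -0.7, -1.0]
opening: 0.0215
```

Emit:
play_rows([
  {"x": 0, "y": 0, "z": 1.5, "turn": 0, "jaw": 1.6},
  {"x": 0, "y": 0, "z": 0, "turn": 0, "jaw": 1.6},
  {"x": 0, "y": 0, "z": 0, "turn": 0, "jaw": 1.6},
])

```text
t: 13.1
tool_pos: [0.5023, 0.3251, 0.3116]
tool_rot: [-1.569, 0.081, -0.081]
contact_force: [0.7, -0.7, -1.5]
opening: 0.0212
```

```bash
python3 - <<'E'
from ov import *
o=ctrl.get_obs();print(o["t"],o["tool_pos"],o["tool_rot"],o["contact_force"],o["wrist_torque"],o["opening"])
C=eyes.get_image("scene");S=eyes.get_image("side");save("c15",C);save("s15",S);W=eyes.get_image("wrist");save("w15",W)
x,y,z=o["tool_pos"]
for n,c in(("scene",C),("side",S)):print(n,np.round(proj(c,[[x,y,z-.1235],[x,y,z]]),1))
E
```

```text
13.1 [0.50227352 0.32513613 0.31157994] [-1.56885162  0.08061849 -0.08146741] [ 0.66958376 -0.66252884 -1.46469632] [ 0.01251309  0.00427237 -0.00671353] 0.021188088753682423
scene [[434.6 266.2]
 [452.9 214.9]]
side [[240.5 136.5]
 [234.3  93.7]]
```

View pics/c15.png

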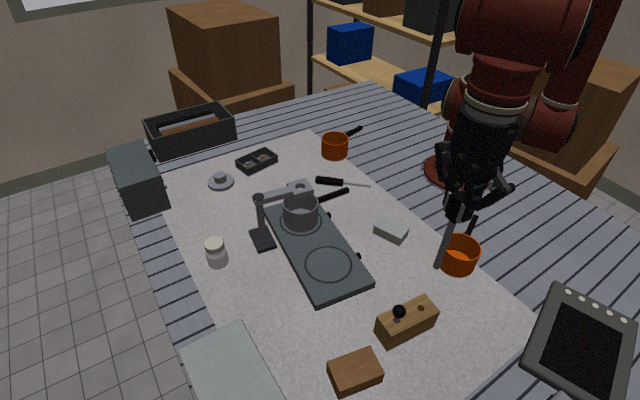

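View pics/s15.png

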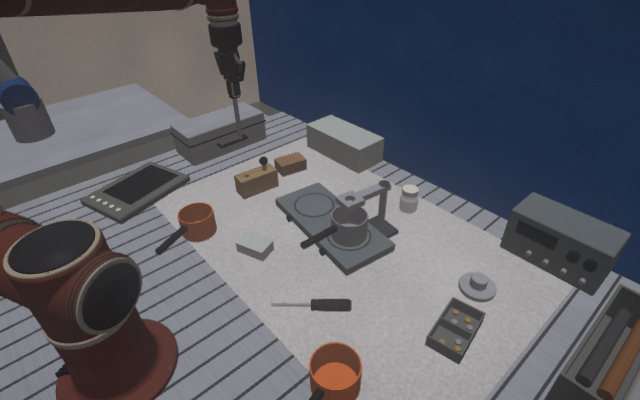

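View pics/w15.png

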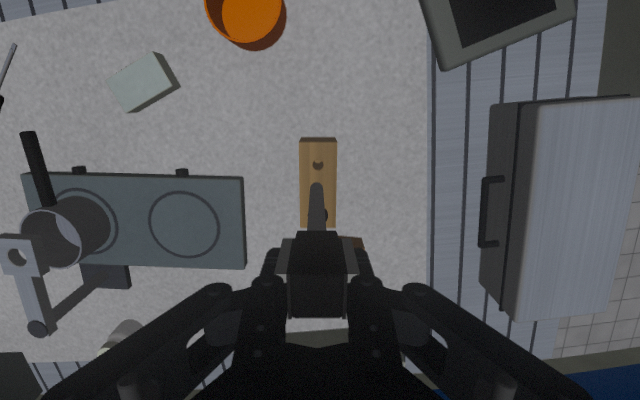

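```bash
python3 - <<'E'
from ov import *
a=cv2.imread('pics/c15.png')[195:275,405:485];b=cv2.imread('pics/s15.png')[70:150,200:280]
g=lambda i:cv2.convertScaleAbs(cv2.resize(i,(560,560),interpolation=cv2.INTER_CUBIC),alpha=1.8,beta=20)
cv2.imwrite('pics/c15c.png',g(a));cv2.imwrite('pics/s15c.png',g(b))
E
```

```text
(no output)
```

View pics/c15c.png

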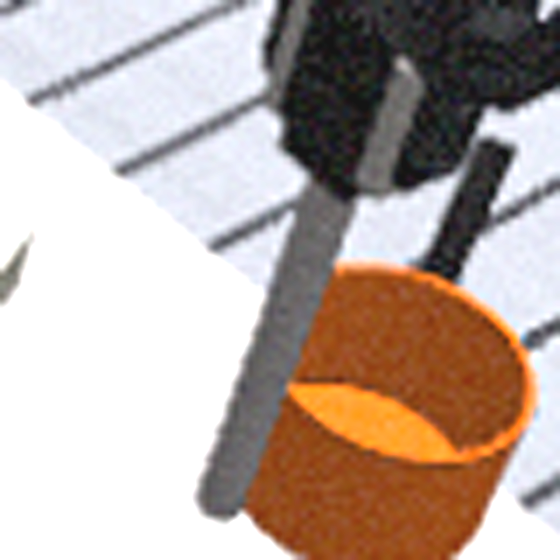

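View pics/s15c.png

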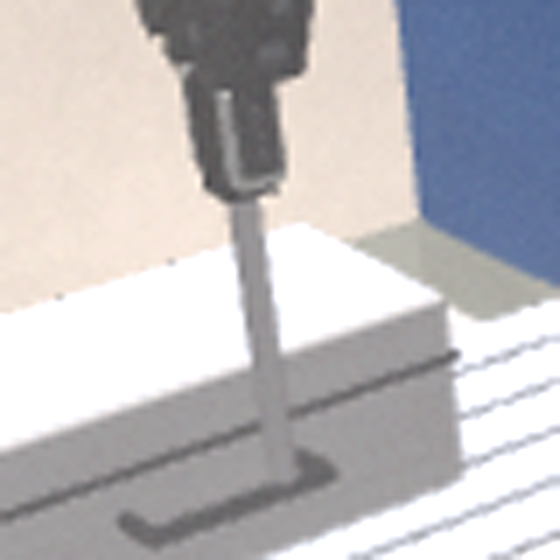

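```bash
python3 - <<'E'
from ov import *
C=eyes.get_image("scene");S=eyes.get_image("side");o=ctrl.get_obs();print(o["tool_pos"])
f=lambda p,x0,y0:(x0+p[0]/7-.43,y0+p[1]/7-.43)
A=[f(p,405,195) for p in((332,205),(224,490))];B=[f(p,200,70) for p in((246,205),(282,470))]
def plane(c,P):
    o_,d1=ray(c,P[0]);_,d2=ray(c,P[1]);n=np.cross(d1,d2);return o_,n/np.linalg.norm(n)
o1,n1=plane(C,A);o2,n2=plane(S,B)
d=np.cross(n1,n2);d/=d[2]
print("tilt deg x,y",np.degrees(np.arctan(d[:2])))
z=o["tool_pos"][2]
for zz in (z-.1235,z-.004,z+.02):
    xy=np.linalg.solve(np.array([n1[:2],n2[:2]]),[n1@o1-n1[2]*zz,n2@o2-n2[2]*zz]);print(zz,np.round(xy*1000,1))
print(tri([(C,A[1]),(S,B[1])]),tri([(C,A[0]),(S,B[0])]))
E
```

```text
[0.5014456  0.3246731  0.30855553]
tilt deg x,y [1.44778773 1.3909839 ]
0.18505553026836563 [501.  326.9]
0.3045555302683656 [504.  329.8]
0.32855553026836565 [504.6 330.4]
[0.49851592 0.32448423 0.18931563] [0.50338087 0.32918197 0.29615778]
```

Emit:
play_rows([
  {"x": 0.2, "y": -1.5, "z": 0, "turn": 0, "jaw": 1.6},
  {"x": 0.4, "y": -2.5, "z": 0, "turn": 0, "jaw": 1.6},
  {"x": 0.5, "y": -3, "z": 0, "turn": 0, "jaw": 1.6},
  {"x": 0.5, "y": -3, "z": 0, "turn": 0, "jaw": 1.6},
  {"x": 0.5, "y": -3, "z": 0, "turn": 0, "jaw": 1.6},
  {"x": 0.5, "y": -3, "z": 0, "turn": 0, "jaw": 1.6},
  {"x": 0.5, "y": -3, "z": 0, "turn": 0, "jaw": 1.6},
  {"x": 0.5, "y": -3, "z": 0, "turn": 0, "jaw": 1.6},
])

```text
t: 14.02
tool_pos: [0.5379, 0.1028, 0.3106]
tool_rot: [-1.57, 0.082, -0.081]
contact_force: [0.5, 0.8, -1.1]
opening: 0.021
```

Emit:
play_rows([
  {"x": 0.5, "y": -3, "z": 0, "turn": 0, "jaw": 1.6},
  {"x": 0.5, "y": -3, "z": 0, "turn": 0, "jaw": 1.6},
  {"x": 0.5, "y": -3, "z": 0, "turn": 0, "jaw": 1.6},
  {"x": 0.4, "y": -2.5, "z": 0, "turn": 0, "jaw": 1.6},
  {"x": 0.2, "y": -2, "z": 0, "turn": 0, "jaw": 1.6},
  {"x": 0.1, "y": -1.5, "z": 0, "turn": 0, "jaw": 1.6},
  {"x": 0, "y": 0, "z": 0, "turn": 0, "jaw": 1.6},
  {"x": 0, "y": 0, "z": 0, "turn": 0, "jaw": 1.6},
])

```text
t: 14.68
tool_pos: [0.5598, -0.0459, 0.3106]
tool_rot: [-1.569, 0.084, -0.082]
contact_force: [-0.5, -0.1, -2.1]
opening: 0.0214
```

Emit:
play_rows([
  {"x": 0, "y": 0, "z": 0, "turn": 0, "jaw": 1.6},
  {"x": 0, "y": 0, "z": 0, "turn": 0, "jaw": 1.6},
  {"x": 0, "y": 0, "z": 0, "turn": 0, "jaw": 1.6},
  {"x": 0, "y": 0, "z": 0, "turn": 0, "jaw": 1.6},
])

```text
t: 15.02
tool_pos: [0.5602, -0.0442, 0.3115]
tool_rot: [-1.569, 0.08, -0.08]
contact_force: [-0.2, 0.3, -1.0]
opening: 0.0215
```

```bash
python3 - <<'E'
from ov import *
o=ctrl.get_obs();print(o["t"],o["tool_pos"],o["tool_rot"],o["contact_force"])
C=eyes.get_image("scene");S=eyes.get_image("side");save("c16",C);save("s16",S);W=eyes.get_image("wrist");save("w16",W)
print(ctrl.get_obs()["tool_pos"])
a=cv2.imread('pics/c16.png')[110:210,250:350];b=cv2.imread('pics/s16.png')[115:215,300:400]
g=lambda i:cv2.convertScaleAbs(cv2.resize(i,(600,600),interpolation=cv2.INTER_CUBIC),alpha=1.8,beta=20)
cv2.imwrite('pics/c16c.png',g(a));cv2.imwrite('pics/s16c.png',g(b))
E
```

```text
15.0167 [ 0.56024684 -0.04420095  0.31146053] [-1.56927737  0.08007765 -0.08025603] [-0.16172032  0.34610021 -1.01253927]
[ 0.56031458 -0.04451391  0.31149116]
```

View pics/c16c.png

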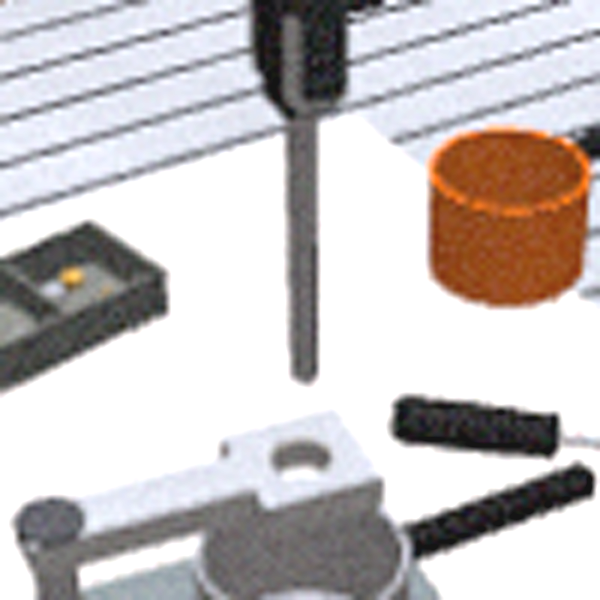

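View pics/s16c.png

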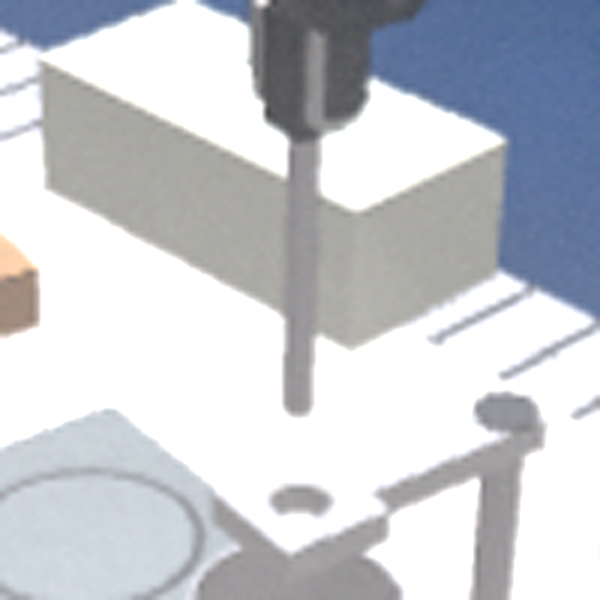

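View pics/w16.png

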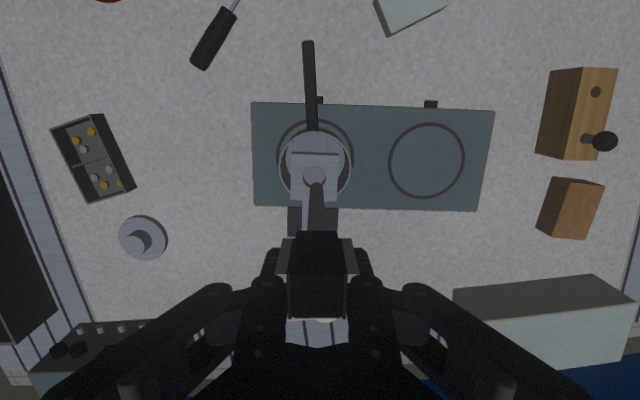

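```bash
cat > ln.py <<'E'
from ov import *
def plane(c,P):
    o_,d1=ray(c,P[0]);_,d2=ray(c,P[1]);n=np.cross(d1,d2);return o_,n/np.linalg.norm(n)
def line(C,A,S,B,zs):
    o1,n1=plane(C,A);o2,n2=plane(S,B);d=np.cross(n1,n2);d/=d[2];print("tilt deg",np.degrees(np.arctan(d[:2])))
    for zz in zs:
        print(zz,np.round(np.linalg.solve(np.array([n1[:2],n2[:2]]),[n1@o1-n1[2]*zz,n2@o2-n2[2]*zz])*1000,1))
def stem(im,bg,x0,x1,rows):
    pass
E
python3 - <<'E'
from ln import *
C=eyes.get_image("scene");S=eyes.get_image("side")
f=lambda p,x0,y0:(x0+p[0]/6-.42,y0+p[1]/6-.42)
# automatic stem centre by thresholded columns
def cen(im,rows,x0,x1):
    g=np.array(im).astype(float).mean(2);P=[]
    for r in rows:
        row=g[r,x0:x1];bg=np.median(np.r_[row[:4],row[-4:]]);w=np.clip(bg-row-0.25*(bg-row.min()),0,None);P.append(((w*np.arange(x0,x1)).sum()/w.sum(),r))
    P=np.array(P);k=np.polyfit(P[:,1],P[:,0],1);print("res",np.round(P[:,0]-np.polyval(k,P[:,1]),2));return k
kc=cen(C["img"],range(137,171,3),291,310);ks=cen(S["img"],range(142,182,3),339,361)
A=[(np.polyval(kc,r),r) for r in(135,170)];B=[(np.polyval(ks,r),r) for r in(142,180)];print(A,B)
z=ctrl.get_obs()["tool_pos"][2]
line(C,A,S,B,(z-.1235,z+.019,.145,.055))
h=[f((302,458),250,110),f((302,500),300,115)]
print("hole",tri([(C,h[0]),(S,h[1])])*1000,onz(C,h[0],.145),onz(S,h[1],.145))
print("tip",tri([(C,f((304,378),250,110)),(S,f((298,412),300,115))])*1000)
E
```

```text
res [-0.02  0.1  -0.01 -0.04 -0.01 -0.   -0.   -0.1  -0.01  0.08  0.04 -0.02]
res [-1.08 -1.9  -1.3   1.46  0.86  0.57  0.26 -0.25  2.5   3.    1.32 -1.42
 -1.74 -2.29]
[(np.float64(299.68937336951075), 135), (np.float64(300.24040672344), 170)] [(np.float64(347.5791820065431), 142), (np.float64(351.335290252452), 180)]
tilt deg [15.37302828 25.09340733]
0.18792391247606244 [540.5 -73. ]
0.33042391247606245 [579.7  -6.3]
0.145 [528.7 -93.1]
0.055 [ 504.  -135.3]
hole [559.20301725 -46.39842246 144.52276702] [ 0.55866817 -0.04482426  0.145     ] [ 0.55994879 -0.047427    0.145     ]
tip [558.47125293 -44.16314092 185.01093389]
```

```bash
python3 - <<'E'
from ln import *
C=eyes.get_image("scene");S=eyes.get_image("side")
b=np.array(S["img"]).astype(int).mean(2)
for r in(142,150,160,170,180):print(r,b[r,340:362].astype(int))
f=lambda p,x0,y0:(x0+p[0]/6-.42,y0+p[1]/6-.42)
A=[(299.69,135),(300.24,170)];B=[f((305,150),300,115),f((298.5,400),300,115)]
z=ctrl.get_obs()["tool_pos"][2];line(C,A,S,B,(z-.1235,z+.019,.145,.055))
im=cv2.imread('pics/w16.png')[120:260,250:380];cv2.imwrite('pics/w16c.png',cv2.convertScaleAbs(cv2.resize(im,(650,700)),alpha=2))
P=[[.5595,-.046,zz] for zz in(.145,.188,.31)]
print(proj(C,P),proj(S,P))
E
```

```text
142 [ 81  82  97 123 139 149 154 143  84  69  70  73  77 109 155 154 153 153
 153 152 154 153]
150 [84 81 82 80 82 81 82 79 69 72 73 73 73 77 80 80 79 77 87 96 86 80]
160 [83 83 81 82 82 83 83 77 71 72 73 73 74 80 83 83 82 85 84 87 85 87]
170 [162 161 163 161 162 162 156 122  72  73  75  75  81  97  87  84  83  83
  87  88  86  88]
180 [164 163 165 164 162 164 157 108  72  74  75  81 117 162 161 159 158 158
 158 160 161 161]
tilt deg [0.29230997 0.48967456]
0.18794066929054326 [554.4 -49.4]
0.3304406692905433 [555.1 -48.2]
0.145 [554.2 -49.7]
0.055 [553.7 -50.5]
[[299.36477741 185.76906856]
 [299.09318638 171.19773681]
 [298.244551   124.20366104]] [[349.34576253 197.73009708]
 [349.80836979 182.38103025]
 [351.26007638 133.89393632]]
```

View pics/w16c.png

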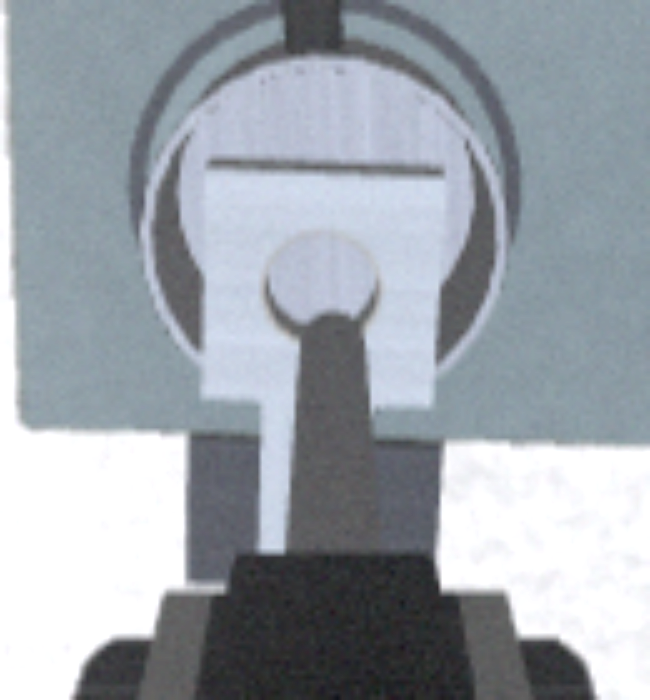

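```bash
python3 - <<'E'
from ln import *
W=eyes.get_image("wrist")
print("hole",onz(W,(314.3,176.5),.145)*1000,"tip faredge",onz(W,(316.6,182.8),.187)*1000, onz(W,(316.6,182.8),.185)*1000)
print(np.array(W["cam_to_world"])[:3,3],ctrl.get_obs()["tool_pos"])
E
```

```text
hole [558.31171442 -47.61790564 145.        ] tip faredge [554.31695155 -44.7205542  187.        ] [554.846441   -44.77690841 185.        ]
[ 0.48325914 -0.03715778  0.45540125] [ 0.56029329 -0.04487277  0.31139002]
```

Emit:
play_rows([
  {"x": 0, "y": -0.25, "z": 0, "turn": 0, "jaw": 1.6},
  {"x": 0, "y": 0, "z": -1, "turn": 0, "jaw": 1.6},
  {"x": 0, "y": 0, "z": -1, "turn": 0, "jaw": 1.6},
  {"x": 0, "y": 0, "z": -0.8, "turn": 0, "jaw": 1.6},
  {"x": 0, "y": 0, "z": 0, "turn": 0, "jaw": 1.6},
  {"x": 0, "y": 0, "z": 0, "turn": 0, "jaw": 1.6},
  {"x": 0, "y": 0, "z": 0, "turn": 0, "jaw": 1.6},
  {"x": 0, "y": 0, "z": 0, "turn": 0, "jaw": 1.6},
])

```text
t: 16.08
tool_pos: [0.5605, -0.0475, 0.2839]
tool_rot: [-1.569, 0.08, -0.082]
contact_force: [-0.5, -0.2, -1.1]
opening: 0.0212
```

```bash
cat > snap.py <<'E'
import sys
from ov import *
n=sys.argv[1]
o=ctrl.get_obs();print(o["t"],o["tool_pos"],o["tool_rot"],o["contact_force"])
g=lambda i,k:cv2.convertScaleAbs(cv2.resize(i,None,fx=k,fy=k,interpolation=cv2.INTER_CUBIC),alpha=1.6,beta=15)
for c in("scene","side","wrist"):save(n+c,eyes.get_image(c))
a=cv2.imread(f'pics/{n}scene.png')[120:220,260:340];b=cv2.imread(f'pics/{n}side.png')[135:235,310:390]
cv2.imwrite(f'pics/{n}m.png',np.hstack([g(a,5),g(b,5)]))
cv2.imwrite(f'pics/{n}w.png',g(cv2.imread(f'pics/{n}wrist.png')[120:260,250:380],5))
print(ctrl.get_obs()["tool_pos"])
E
python3 snap.py a17
```

```text
16.0833 [ 0.56053661 -0.04747618  0.28392331] [-1.56940494  0.08042907 -0.08179494] [-0.45726141 -0.19872125 -1.06609541]
[ 0.56055804 -0.04747229  0.28405849]
```

View pics/a17m.png

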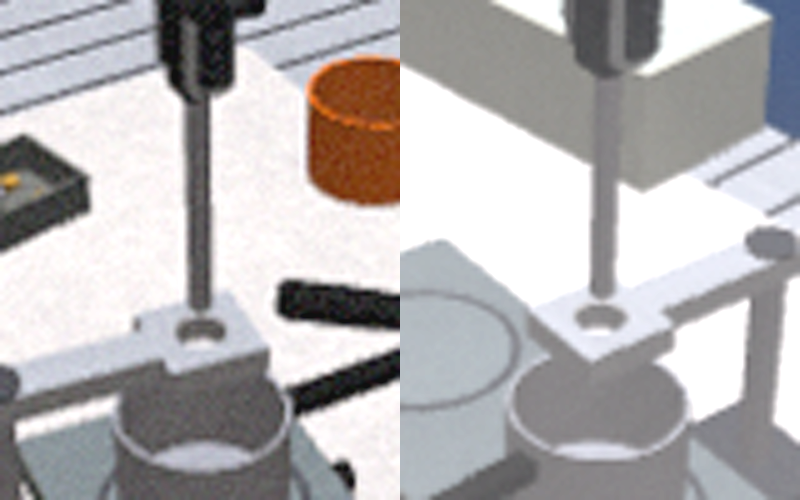

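View pics/a17w.png

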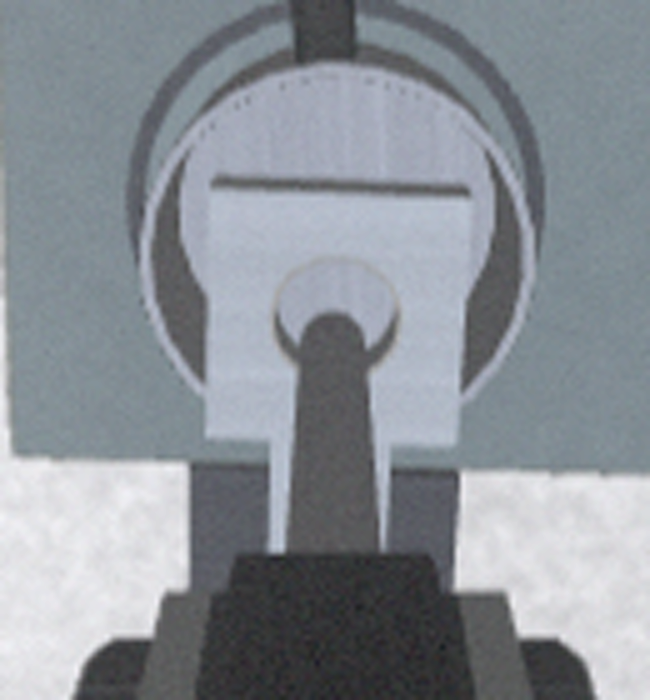

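Emit:
play_rows([
  {"x": 0, "y": 0, "z": -0.7, "turn": 0, "jaw": 1.6},
  {"x": 0, "y": 0, "z": -0.7, "turn": 0, "jaw": 1.6},
  {"x": 0, "y": 0, "z": -0.7, "turn": 0, "jaw": 1.6},
  {"x": 0, "y": 0, "z": -0.4, "turn": 0, "jaw": 1.6},
  {"x": 0, "y": 0, "z": 0, "turn": 0, "jaw": 1.6},
  {"x": 0, "y": 0, "z": 0, "turn": 0, "jaw": 1.6},
])

```text
t: 16.73
tool_pos: [0.56, -0.0474, 0.2576]
tool_rot: [-1.569, 0.082, -0.08]
contact_force: [-0.0, -0.3, -1.2]
opening: 0.0216
```

```bash
python3 snap.py a18
```

```text
16.7333 [ 0.55997903 -0.04738282  0.25763085] [-1.56908631  0.0821396  -0.08013162] [-0.02322999 -0.28342807 -1.24605066]
[ 0.56051159 -0.04749321  0.25887083]
```

View pics/a18m.png

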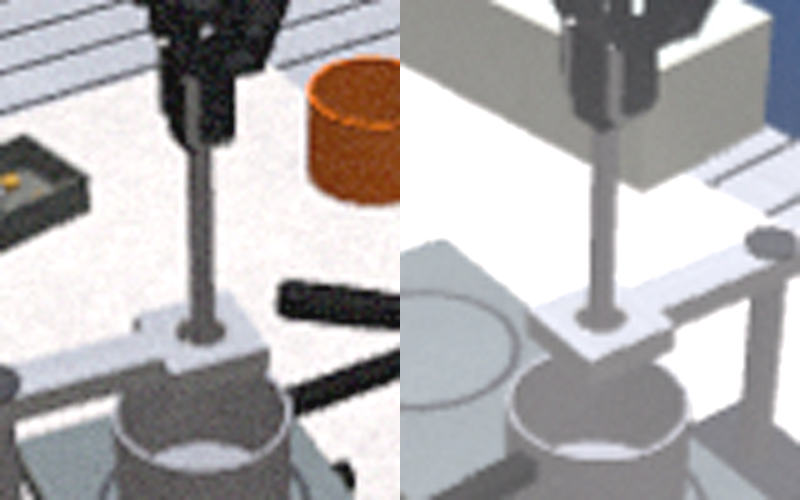

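View pics/a18w.png

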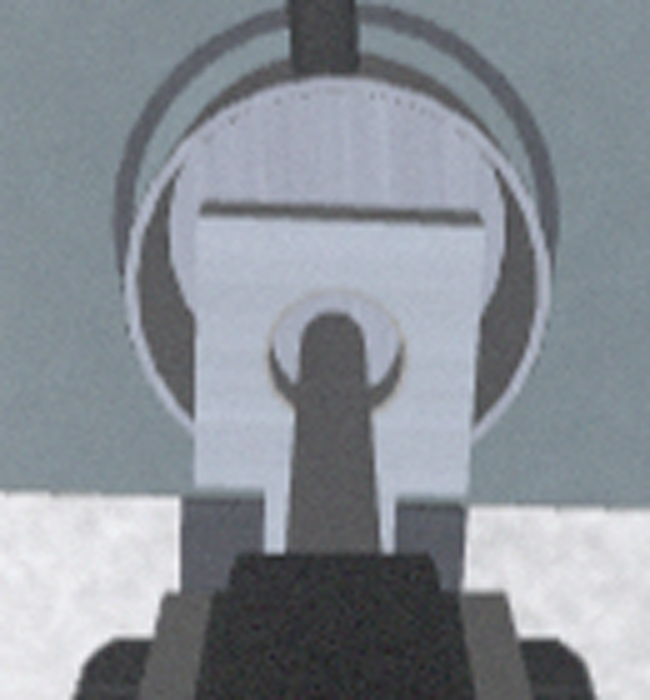

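Emit:
play_rows([
  {"x": 0, "y": 0.05, "z": -0.7, "turn": 0, "jaw": 1.6},
  {"x": 0, "y": 0, "z": -0.7, "turn": 0, "jaw": 1.6},
  {"x": 0, "y": 0, "z": -0.7, "turn": 0, "jaw": 1.6},
  {"x": 0, "y": 0, "z": -0.7, "turn": 0, "jaw": 1.6},
  {"x": 0, "y": 0, "z": -0.4, "turn": 0, "jaw": 1.6},
  {"x": 0, "y": 0, "z": 0, "turn": 0, "jaw": 1.6},
  {"x": 0, "y": 0, "z": 0, "turn": 0, "jaw": 1.6},
])

```text
t: 17.47
tool_pos: [0.56, -0.0469, 0.2258]
tool_rot: [-1.569, 0.082, -0.08]
contact_force: [-0.2, -0.1, -0.9]
opening: 0.0215
```

```bash
python3 snap.py a19
```

```text
17.4667 [ 0.56003622 -0.04688847  0.22579582] [-1.56910643  0.08196802 -0.08034904] [-0.16458388 -0.07675663 -0.85156719]
[ 0.560595   -0.04703114  0.22697506]
```

View pics/a19m.png

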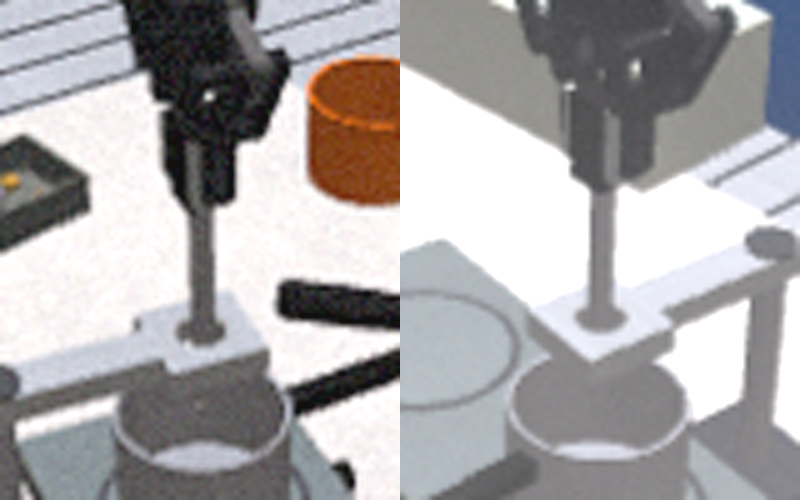

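View pics/a19w.png

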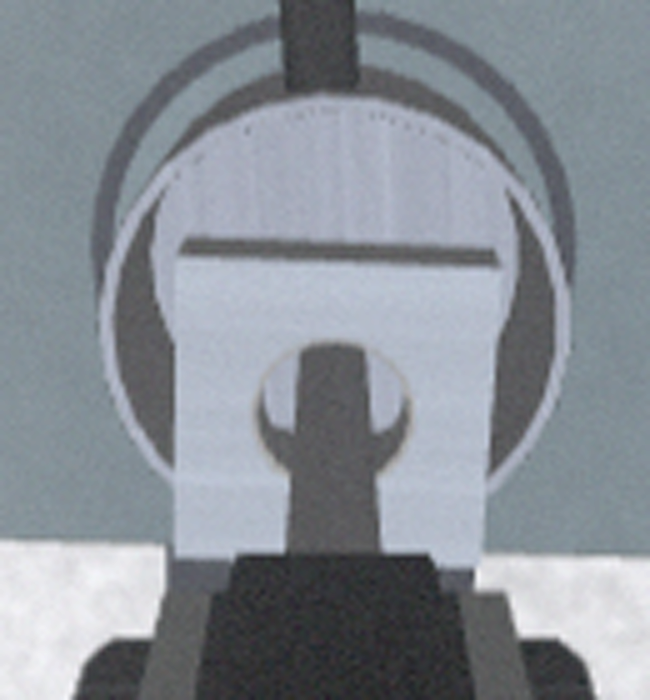

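Emit:
play_rows([
  {"x": 0, "y": 0, "z": -0.7, "turn": 0, "jaw": 1.6},
  {"x": 0, "y": 0, "z": -0.7, "turn": 0, "jaw": 1.6},
  {"x": 0, "y": 0, "z": -0.7, "turn": 0, "jaw": 1.6},
  {"x": 0, "y": 0, "z": -0.7, "turn": 0, "jaw": 1.6},
  {"x": 0, "y": 0, "z": -0.7, "turn": 0, "jaw": 1.6},
  {"x": 0, "y": 0, "z": -0.7, "turn": 0, "jaw": 1.6},
  {"x": 0, "y": 0, "z": -0.4, "turn": 0, "jaw": 1.6},
  {"x": 0, "y": 0, "z": 0, "turn": 0, "jaw": 1.6},
])

```text
t: 18.28
tool_pos: [0.5595, -0.0468, 0.1787]
tool_rot: [-1.569, 0.083, -0.079]
contact_force: [0.2, 0.0, -0.5]
opening: 0.0215
```

Emit:
play_rows([
  {"x": 0, "y": 0, "z": 0, "turn": 0, "jaw": 1.6},
  {"x": 0, "y": 0, "z": 0, "turn": 0, "jaw": 1.6},
  {"x": 0, "y": 0, "z": 0, "turn": 0, "jaw": 1.6},
  {"x": 0, "y": 0, "z": 0, "turn": 0, "jaw": 1.6},
  {"x": 0, "y": 0, "z": 0, "turn": 0, "jaw": 1.6},
  {"x": 0, "y": 0, "z": 0, "turn": 0, "jaw": 1.6},
])

```text
t: 18.78
tool_pos: [0.5604, -0.047, 0.1807]
tool_rot: [-1.569, 0.081, -0.082]
contact_force: [0.1, -0.4, -1.2]
opening: 0.0213
```

```bash
python3 snap.py a20
```

```text
18.7833 [ 0.56043088 -0.04696923  0.18071041] [-1.56937034  0.08070706 -0.08151947] [ 0.0906786  -0.43605787 -1.20255282]
[ 0.56030727 -0.04694127  0.18049715]
```

View pics/a20m.png

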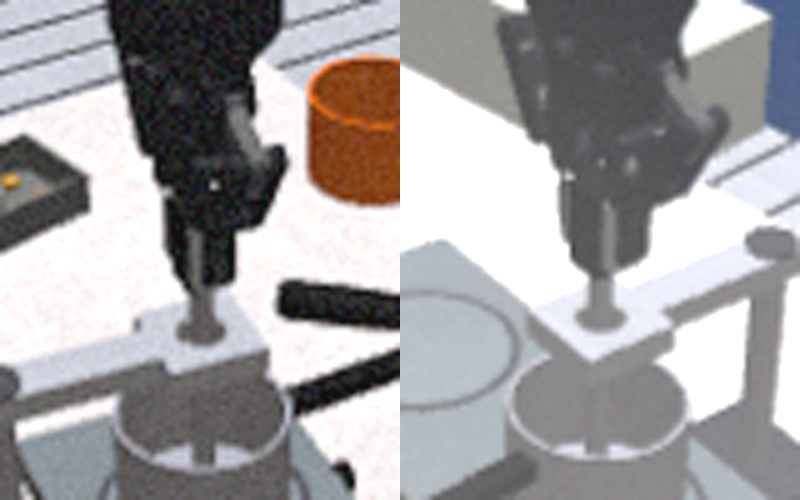

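View pics/a20w.png

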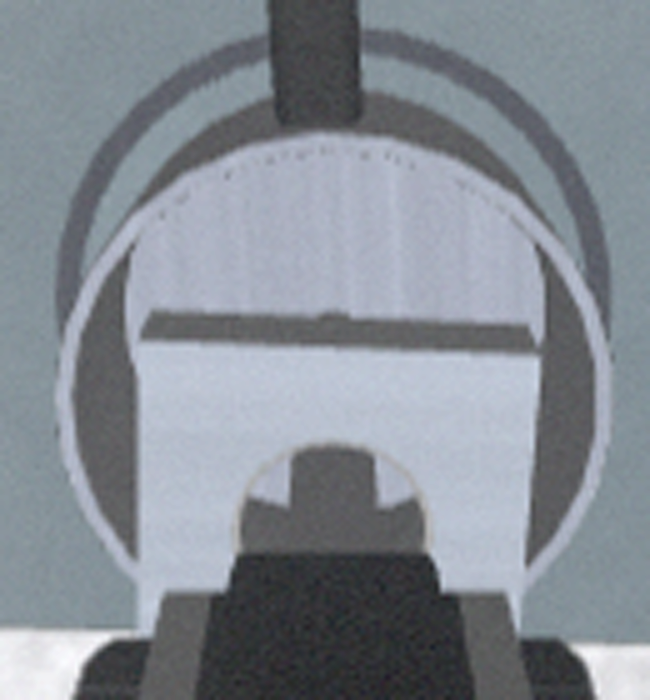

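```bash
python3 - <<'E'
from h import *
o=ctrl.get_obs();print(o["t"],o["tool_pos"],np.abs(o["dq"]).max(),o["contact_force"],o["opening"])
print(finish_job())
E
```

```text
18.9333 [ 0.56030727 -0.04694127  0.18049715] 0.0019475048035491522 [-0.26047606  0.41241881 -1.29341343] 0.02140194888380125
the job is handed in; nothing more can be done
None
```

I slid the steel pot by its handle about 16 cm along the warming plate onto the ring under the guide hole. Then I took the probe from the rack and lowered it through the hole into the pot. I handed the job in at 18.9 s, still holding the probe.

What the last checks showed:
- **Pot:** after the first slide it was about 4 mm off the ring centre, so I nudged it. In later views it looked centred to within about 1–2 mm. The base-edge fit was 3.8 mm high, but the rim fit gave the height of a level pot (94.9 mm), so I took it as standing flat.
- **Probe position:** the stem looked centred in the hole to about 1 mm in the scene, side and wrist views. The tip is at about z = 54 mm by calculation, not seen directly. That is about 40 mm below the rim and 20 mm above the pot's floor.
- **Probe tilt:** the first tilt estimate after lifting was about 1.4° in x and y; above the hole it was 0.3–0.5°. I treated the first as pixel error. Along the x+y direction the position estimates disagreed by a few millimetres, so that direction is the least certain.
- **Contact and stillness:** the measured force stayed at about 1 N while lowering, and I saw no touch on the guide or the pot. The arm was still at hand-in (joint speeds below 0.002 rad/s).

I saw nothing else moved in the pictures I viewed, but I did not measure the other objects after the job.

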